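# Hang the order paddles back on their hooks

## Task

Two order paddles came back on the tray with the used crockery. Hang each one by the hole in its ring on the rack's hook of its own colour, in either order and let it come to rest; leave the red hook empty and do not shove or tip the crockery on the tray.

Things in the scene. Friction and masses are not known exactly. Their poses are not given: they have to be found in the camera images.
- paddle_blue: blue order paddle, loose, about 50 g, lying flat on the tray at the start: a blue board 90 x 44 x 10 mm (long side along its x, the part to grip, across the 44 mm) with a pale wooden ring (outer diameter 46, hole 28, 10 mm thick) at its +x end; 130 mm long overall, from x = -45 to +85 mm. Origin: centre of the board's underside; x points to the ring, z up through the thickness.
- paddle_blue_eye (a point): centre of the 28 mm hole in the blue paddle's ring, half way through its thickness: 62 mm along the paddle's x and 5 mm along its z from its origin; its axes are the paddle's.
- paddle_yellow: yellow order paddle, loose, about 50 g, lying flat on the tray at the start: a yellow board 90 x 44 x 10 mm (long side along its x, the part to grip, across the 44 mm) with a pale wooden ring (outer diameter 46, hole 28, 10 mm thick) at its +x end; 130 mm long overall, from x = -45 to +85 mm. Origin: centre of the board's underside; x points to the ring, z up through the thickness.
- paddle_yellow_eye (a point): centre of the 28 mm hole in the yellow paddle's ring, half way through its thickness: 62 mm along the paddle's x and 5 mm along its z from its origin; its axes are the paddle's.
- hook_blue: blue hook, fixed: blue saddle 24 x 34 x 30 mm on the rack's rail; a flat steel strap, 14 mm wide, 4 thick, runs level along its -x (out from the rail, robot side) to x = -60 mm, bends up through (-68, 0, 6) and ends, capped blue, at (-72, 0, 30) mm, 33 mm up. Origin: saddle centre, mid-strap, 165 mm above the table; z up, y along the rail.
- hook_yellow: yellow hook, fixed: yellow saddle 24 x 34 x 30 mm on the rack's rail; a flat steel strap, 14 mm wide, 4 thick, runs level along its -x (out from the rail, robot side) to x = -60 mm, bends up through (-68, 0, 6) and ends, capped yellow, at (-72, 0, 30) mm, 33 mm up. Origin: saddle centre, mid-strap, 165 mm above the table; z up, y along the rail.
- hook_red: red hook, fixed: red saddle 24 x 34 x 30 mm on the rack's rail; a flat steel strap, 14 mm wide, 4 thick, runs level along its -x (out from the rail, robot side) to x = -60 mm, bends up through (-68, 0, 6) and ends, capped red, at (-72, 0, 30) mm, 33 mm up. Origin: saddle centre, mid-strap, 165 mm above the table; z up, y along the rail. Stays empty.
- hook_blue_tip (a point): middle of the capped upturned end of the blue hook (15 x 7 mm across), 30 mm above the level part of the strap and 195 mm above the table; axes as the hook's.
- hook_yellow_tip (a point): middle of the capped upturned end of the yellow hook (15 x 7 mm across), 30 mm above the level part of the strap and 195 mm above the table; axes as the hook's.
- rack: paddle rack, fixed: wooden base 100 x 280 x 16 mm, two dark posts at y = +-130 mm, level top rail 14 x 286 x 22 mm, centre 165 mm above the table, and a lower back-rest rail, front face at x = -48, 86 to 104 mm high, that hung paddles lean on. Three hooks side by side, about 90 mm apart, in any order, pointing to its -x. Origin: on the table under the top rail; y along the rail.
- tray: grey serving tray, fixed, 360 x 460 mm (x, y), floor 5 mm above the table, rim 19 mm high above the table and 8 mm thick. Origin: centre of its underside.
- mug: white mug on the tray, 76 mm across, 85 mm tall, handle at its +y; origin: centre of its underside.
- plate: white side plate on the far part of the tray, 136 mm across, 14 mm tall; origin: centre of its underside.
- bowl: white bowl on the plate, 90 mm across, 50 mm tall; origin: centre of its underside.

How it is judged:
On the way, in this order (a step that is already met when the one before it is completed fails the run):
1. one of the two paddles, either one, hangs by its ring on the hook of its own colour, let go by the gripper (((x of paddle_blue_eye in the frame of hook_blue between -0.08 and -0.012 m and y of paddle_blue_eye in the frame of hook_blue between -0.013 and 0.013 m and z of paddle_blue_eye in the frame of hook_blue between -0.02 and 0.006 m and angle between paddle_blue's own x axis and vertical below 0.35 rad and contact force between paddle_blue and the fingers below 0.05 N) or (x of paddle_yellow_eye in the frame of hook_yellow between -0.08 and -0.012 m and y of paddle_yellow_eye in the frame of hook_yellow between -0.013 and 0.013 m and z of paddle_yellow_eye in the frame of hook_yellow between -0.02 and 0.006 m and angle between paddle_yellow's own x axis and vertical below 0.35 rad and contact force between paddle_yellow and the fingers below 0.05 N))), for 0.2 s.
2. both paddles hang by their rings on the hooks of their own colours, let go by the gripper (x of paddle_blue_eye in the frame of hook_blue between -0.08 and -0.012 m and y of paddle_blue_eye in the frame of hook_blue between -0.013 and 0.013 m and z of paddle_blue_eye in the frame of hook_blue between -0.02 and 0.006 m and angle between each of paddle_blue, paddle_yellow's own x axis and vertical below 0.35 rad and contact force between each of paddle_blue, paddle_yellow and the fingers below 0.05 N and x of paddle_yellow_eye in the frame of hook_yellow between -0.08 and -0.012 m and y of paddle_yellow_eye in the frame of hook_yellow between -0.013 and 0.013 m and z of paddle_yellow_eye in the frame of hook_yellow between -0.02 and 0.006 m), for 0.2 s.
At the end, for the whole second after the job is handed in: Each paddle hangs on its colour's hook, released, at rest (under 30 mm/s; wait out the swing): strap through the hole between saddle and upturned end (hole centre within 13 mm sideways of the strap's middle, at most 20 mm below, 6 above), ring up, within 20 degrees of vertical (all of step 2 and linear speed of each of paddle_blue, paddle_yellow below 0.03 m/s); the robot touches nothing.
It fails at once if the mug is shoved more than 30 mm or tipped by more than 30 degrees (distance of mug from where it was at the start of the episode above 0.03 m or angle between mug's own z axis and vertical above 0.52 rad).
It fails at once if the bowl is shoved more than 30 mm or tipped by more than 30 degrees (distance of bowl from where it was at the start of the episode above 0.03 m or angle between bowl's own z axis and vertical above 0.52 rad).
It fails at once if the plate is shoved more than 30 mm or tipped by more than 30 degrees (distance of plate from where it was at the start of the episode above 0.03 m or angle between plate's own z axis and vertical above 0.52 rad).
It also fails if it takes over 67 s, if anything falls off the work surface, if the arm or the gripper's body presses on something with over 40 N, if the wrist force passes 120 N, or if a joint passes its speed limit or range.

## Robot

A 7-joint arm with a two-finger parallel gripper is mounted at the origin on the work surface. World frame = base frame: x ahead of the robot, y to its left, z up, the work surface at z = 0. Lengths are in m, angles in rad, forces in N, time in s.
With the tool pointing down it reaches from about 0.35 to 0.9 m from the base axis. Payload 19.9 kg.
Tool frame: the origin (TCP) lies between the finger pads; the fingertips stand 19 mm ahead of it and the grasp point (between the pads) is the TCP; x points along the fingers, y is the direction in which the jaws open and shut, and the axes are right-handed (so a half turn about x gives the same grasp; the last joint's range is limited). The gripper opens to 94 mm and grips with 3 to 60 N. Pads are 16 mm wide; open, the fingers measure 119 mm over their backs; the gripper's body (75 mm by 177 mm) begins 78 mm behind the grasp point.
Start: joints at [-1.335, 0.417, -0.01, 1.614, 0.005, 1.111, -0.053], TCP at [0.171, 0.601, 0.224] pointing down, gripper open.
Joint ranges: [-2.81, 2.81], [-0.39, 2.02], [-1.27, 1.25], [0.06, 2.57], [-1.19, 4.33], [0.19, 2], [-2.82, 2.82]. Speed limits (rad/s): [1.89, 1.89, 2.39, 2.39, 3.01, 3.01, 3.01].

## Interface

Orientations are given as a unit quaternion [w, x, y, z].
In Python, from plant import bot gives the robot as it stands.
- The arm moves only by the tool drive_tool, never from a script. Its argument "increments" is one flat list of numbers, 7 for each row, row after row: the shift along the tool's x, y, z in mm, then the turn, a rotation vector about the tool's x, y, z in degrees, then the opening, from 0 (shut) to 1 (fully open). In form: [tx, ty, tz, ax, ay, az, gripper, tx, ty, tz, ax, ay, az, gripper, ...]. A call has 1 to 12 rows; each row shifts and turns the commanded pose from where the row before left it, along the tool's axes as they then stand; what a row does not reach is not made up. A row lasts 1/8 s, in which the tool goes at most 62.5 mm and 10.7 degrees, less where a joint would pass 70% of its speed; a pose out of reach is approached as far as the arm can. A call is refused whole if a number of a shift passes 62.5 or a number of a turn 10.7, either way. A call with a gripper value outside its range is refused whole. The fingers move at their own pace and stop on an object; "force" is the grip in N (left out, the last holds). Time passes only in rows, so rows that do not move let the fingers close. It gives the time, the measured TCP pose, the force and the opening at its end, in the units of the state.
- bot.observe(): the state, without advancing time (a new reading comes with each control period).
- bot.get_image(name): name is "side" or "top" or "wrist"; returns the picture (420x560x3 uint8, red, green, blue); there is no depth.
- bot.camera_model(name): a dict with "intrinsics" (3x3 intrinsics, pixels), "distortion" ([k1, k2, p1, p2, k3] as OpenCV has them; the pictures are not rectified), "extrinsics" (4x4, takes a point from camera to world coordinates); the wrist camera has in their place "tool_from_camera" (4x4, takes a point from camera to tool coordinates, whose origin is the TCP and whose axes are the tool frame's). Camera axes: x right, y down, z forward; pixel columns grow to the right and rows downward; lengths in m; the calibration is good to about 2 mm. A picture is of the moment at which its call begins: read the wrist's pose just before it. camera_model takes no time and is no camera call.
- bot.hand_in(): hands the job in, once; it reports no verdict.
The state is a dict: "time_s": time; "joint_pos": joint angles; "dq": joint speeds; "joint_torque": joint torques, N m; "position": TCP position; "orientation": TCP orientation; "contact_force": force on the tool from outside, world axes, zero at the start; "ft_torque": the same for the moment, N m; "gripper_width": finger opening in m.
Only numpy, scipy, OpenCV 4.12 (cv2) and the standard library are available. Lean on these libraries where they do the work, as an engineer would, in place of code of your own. Each camera call takes 0.05 s, during which the arm holds its last target.

## Working session

There is one attempt and no reset: what is moved stays moved. The work goes in short steps, Python scripts to look and compute and a tool call to move; the robot and the scene stay as the last step left them, time stands still between calls to the robot, and variables do not carry over. Pictures are saved under pics/ and viewed, and the job is handed in when it is done.

Besides the shell and the picture viewer there is one more tool, called after ">>>" by a JSON object that holds its "name" and its "arguments", one argument or row to a line. drive_tool: Moves the arm, as the interface text tells. Its arguments: {"type":"object","properties":{"increments":{"type":"array","items":{"type":"number"}},"force":{"type":"number"}},"required":["increments"]}

```bash
mkdir -p pics; ls; cat > look.py <<'E'
from plant import bot
import cv2,json,numpy as np
def snap(n,f):
    im=bot.get_image(n); cv2.imwrite('pics/'+f,im[:,:,::-1]); return im
E
python3 - <<'E'
from look import *
print(bot.observe())
for n in ['side','top','wrist']:
    snap(n,n+'0.png'); print(n,bot.camera_model(n))
E
```

```text
pics
{'time_s': 0.0, 'joint_pos': array([-1.33549812,  0.41795973, -0.0103079 ,  1.61419327,  0.00469058,
        1.11072912, -0.05300213]), 'dq': array([ 0.0007304 , -0.00184031,  0.00019343, -0.00170972, -0.00010483,
       -0.00036519,  0.00128096]), 'joint_torque': array([-8.13869428e-04, -8.51226568e+01,  6.38554450e-01, -4.25995731e+01,
       -4.88208246e-02,  1.86167605e-02,  1.09064529e-04]), 'position': array([0.17070206, 0.60084652, 0.22382612]), 'orientation': array([ 0.70031329,  0.09710228,  0.70037809, -0.09799479]), 'contact_force': array([-0.06132777, -0.17371904,  0.20449475]), 'ft_torque': array([ 0.02727647, -0.01473045,  0.02664143]), 'gripper_width': 0.09396902928272045}
side {'intrinsics': array([[462.77755327,   0.        , 282.58963066],
       [  0.        , 462.77755327, 209.06357412],
       [  0.        ,   0.        ,   1.        ]]), 'distortion': array([-0.09270344,  0.        ,  0.        ,  0.        ,  0.        ]), 'extrinsics': array([[-0.9878293 , -0.09073643,  0.12633356,  0.44424084],
       [-0.15537135,  0.5376063 , -0.82875763,  0.94331598],
[... 668 characters left out ...]
0000000e+00,  0.00000000e+00,  0.00000000e+00,
         1.00000000e+00]])}
wrist {'intrinsics': array([[361.17025517,   0.        , 283.38354193],
       [  0.        , 361.17025517, 204.51985818],
       [  0.        ,   0.        ,   1.        ]]), 'distortion': array([-0.09361091,  0.        ,  0.        ,  0.        ,  0.        ]), 'tool_from_camera': array([[-6.48372604e-04, -2.85765987e-01,  9.58299212e-01,
        -1.59844166e-01],
       [ 9.99998610e-01, -1.65746197e-03,  1.82328697e-04,
         5.05289236e-04],
       [ 1.53624116e-03,  9.58297998e-01,  2.85766665e-01,
        -8.37367728e-02],
       [ 0.00000000e+00,  0.00000000e+00,  0.00000000e+00,
         1.00000000e+00]])}
```

View pics/top0.png

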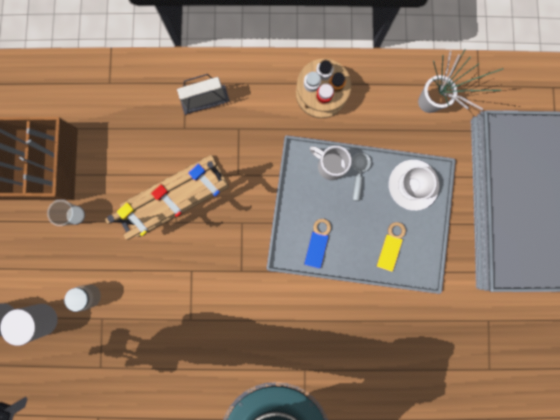

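View pics/side0.png

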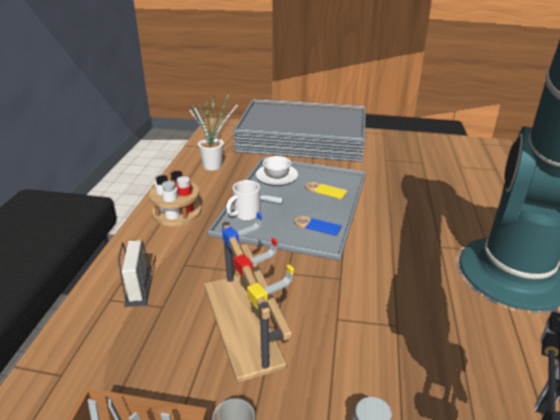

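View pics/wrist0.png

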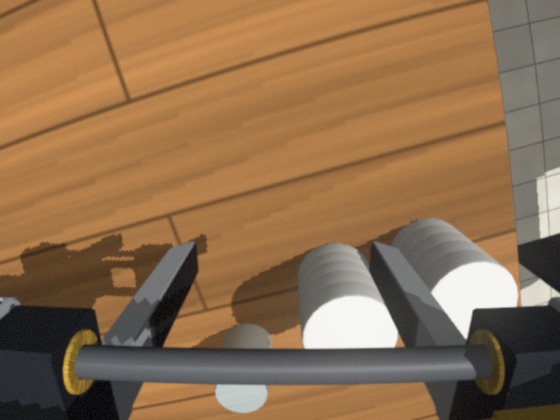

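```bash
python3 - <<'E'
import cv2
im=cv2.imread('pics/top0.png')
cv2.imwrite('pics/c1.png',cv2.resize(im[145:245,100:240],None,fx=5.6,fy=5.6,interpolation=cv2.INTER_CUBIC))
cv2.imwrite('pics/c2.png',cv2.resize(im[200:290,290:420],None,fx=6,fy=6,interpolation=cv2.INTER_CUBIC))
im=cv2.imread('pics/side0.png')
cv2.imwrite('pics/c3.png',cv2.resize(im[200:380,190:350],None,fx=3.3,fy=3.3,interpolation=cv2.INTER_CUBIC))
E
```

```text
(no output)
```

View pics/c1.png

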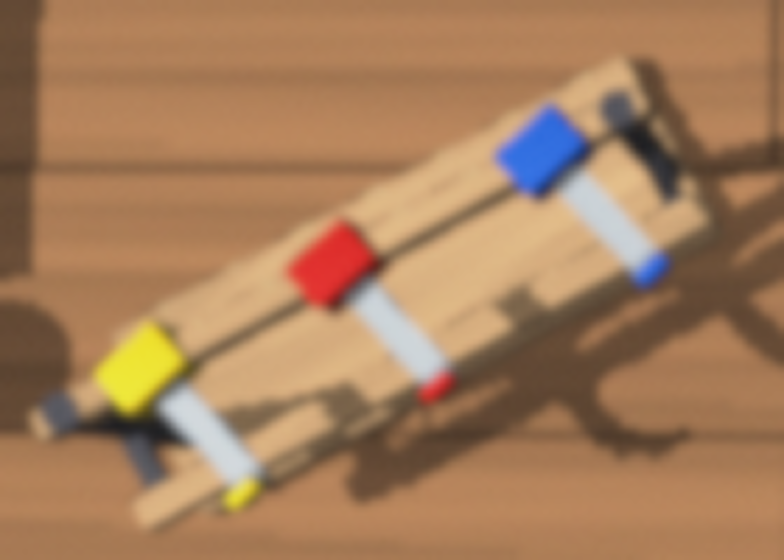

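View pics/c2.png

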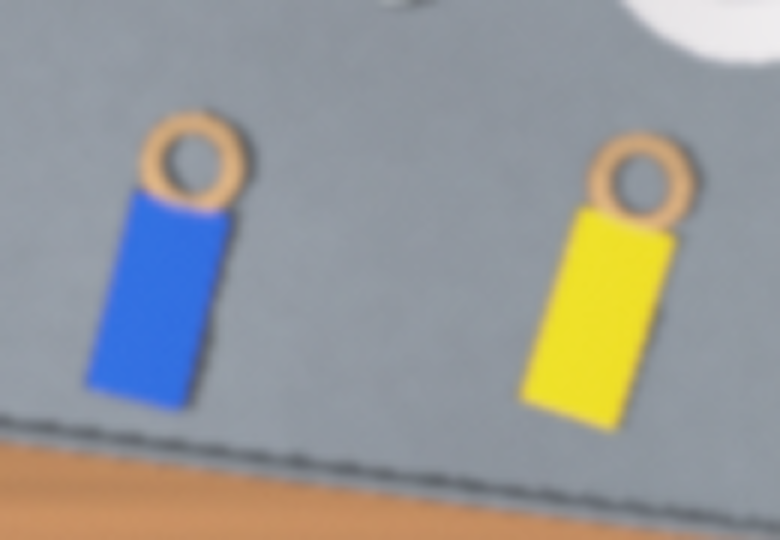

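View pics/c3.png

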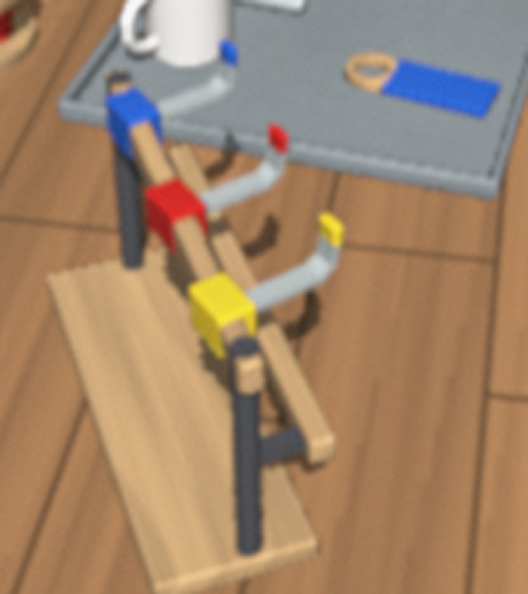

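```bash
cat > geo.py <<'E'
import numpy as np,cv2
from plant import bot
def ray(n,u,tool=None):
    m=bot.camera_model(n)
    p=cv2.undistortPoints(np.array(u,float).reshape(-1,1,2),m['intrinsics'],m['distortion'])[:,0]
    d=np.c_[p,np.ones(len(p))]
    E=m['extrinsics'] if n!='wrist' else tool@m['tool_from_camera']
    return E[:3,3],d@E[:3,:3].T
def atz(n,u,z,tool=None):
    o,d=ray(n,u,tool); return o+d*((z-o[2])/d[:,2])[:,None]
def proj(n,P,tool=None):
    m=bot.camera_model(n); E=m['extrinsics'] if n!='wrist' else tool@m['tool_from_camera']
    W=np.linalg.inv(E); r,_=cv2.Rodrigues(W[:3,:3])
    return cv2.projectPoints(np.array(P,float).reshape(-1,1,3),r,W[:3,3],m['intrinsics'],m['distortion'])[0][:,0]
def crop(p,off,s): return (np.array(p,float)+.5)/s-.5+np.array(off)
def tri(u1,u2,n1='top',n2='side'):
    o1,d1=ray(n1,u1);o2,d2=ray(n2,u2);out=[]
    for a,b in zip(d1,d2):
        t,*_=np.linalg.lstsq(np.c_[a,-b],o2-o1,rcond=None)
        p,q=o1+a*t[0],o2+b*t[1];out.append(np.r_[(p+q)/2,np.linalg.norm(p-q)])
    return np.array(out)
E
python3 - <<'E'
from geo import *
np.set_printoptions(precision=4,suppress=True)
s=atz('top',crop([(543,150),(332,264),(142,368)],(100,145),5.6),.180)
t=atz('top',crop([(651,268),(436,388),(240,493)],(100,145),5.6),.196)
print('saddle b r y',s,'\ntip',t)
for a,b in zip(s,t): print('dir',np.degrees(np.arctan2(*(a-b)[[1,0]])),np.linalg.norm((a-b)[:2]))
print('rail dir',np.degrees(np.arctan2(*(s[2]-s[0])[[1,0]])),np.linalg.norm(s[1]-s[0]),np.linalg.norm(s[2]-s[1]))
print('tri',tri(crop([(651,268),(436,388),(240,493)],(100,145),5.6),crop([(229,52),(277,137),(331,230)],(190,200),3.3)))
for nm,c,r in [('blue',[(133,190),(232,213),(187,410),(86,386)],(193,162)),('yellow',[(580,206),(677,235),(615,431),(521,399)],(641,183))]:
    c=atz('top',crop(c,(290,200),6),.015); r=atz('top',crop([r],(290,200),6),.012)[0]
    o=c.mean(0); print(nm,o,r,'len',np.linalg.norm(c[0]-c[3]),np.linalg.norm(c[0]-c[1]),'r-o',np.linalg.norm((r-o)[:2]),
     'yaw',np.degrees(np.arctan2(*(r-o)[[1,0]])),np.degrees(np.arctan2(*(c[0]+c[1]-c[2]-c[3])[[1,0]])))
from scipy.spatial.transform import Rotation as R
q=bot.observe()['orientation'];print(R.from_quat(q[[1,2,3,0]]).as_matrix())
print(bot.observe()['time_s'])
E
```

```text
saddle b r y [[0.669  0.1857 0.18  ]
 [0.6214 0.2715 0.18  ]
 [0.5781 0.3487 0.18  ]] 
tip [[0.6185 0.1383 0.196 ]
 [0.5695 0.2239 0.196 ]
 [0.5269 0.302  0.196 ]]
dir 43.23233305867745 0.06927024903410346
dir 42.56016017093656 0.0703384328973387
dir 42.35809074691814 0.06936356933200952
rail dir 119.13217109652096 0.0981326152064342 0.08845595337452762
tri [[0.6184 0.1388 0.191  0.0014]
 [0.5705 0.2249 0.192  0.0013]
 [0.5271 0.3033 0.1916 0.0003]]
blue [ 0.4903 -0.1044  0.015 ] [ 0.5509 -0.1196  0.012 ] len 0.08834104375169037 0.04470341191221961 r-o 0.06244671668467279 yaw -14.022209331227925 -13.265596815376188
yellow [ 0.4833 -0.2977  0.015 ] [ 0.5426 -0.3183  0.012 ] len 0.08893919568537041 0.04469392823802353 r-o 0.0628033505529082 yaw -19.104108618800012 -18.090616997296344
[[-0.0002  0.2732  0.9619]
 [-0.0009  0.9619 -0.2732]
 [-1.     -0.0009  0.0001]]
0.15
```

```bash
cat > plan.py <<'E'
import numpy as np
from scipy.spatial.transform import Rotation as R
from plant import bot
np.set_printoptions(precision=4,suppress=True,linewidth=150)
def cur():
    o=bot.observe(); q=o['orientation']; return o['position'],R.from_quat(q[[1,2,3,0]]),o
def rot(xd,zd):
    x=np.array(xd,float);x/=np.linalg.norm(x);z=np.array(zd,float);z-=x*(z@x);z/=np.linalg.norm(z)
    return R.from_matrix(np.c_[x,np.cross(z,x),z])
def rows(p0,r0,p1,r1,n,g,rv=None):
    # rows: shift expressed in tool axes as they stand at row start, then turn
    rv=(r0.inv()*r1).as_rotvec() if rv is None else np.array(rv)
    p,r=np.array(p0),r0; out=[]
    for i in range(n):
        goal=p0+(p1-p0)*(i+1)/n
        t=np.round(r.inv().apply(goal-p)*1000,1); a=np.round(np.degrees(r.inv().apply((r0*R.from_rotvec(rv*(i+1)/n)*r.inv()).as_rotvec())),2)
        out.append(list(t)+list(a)+[g]); p=p+r.apply(t/1000); r=r*R.from_rotvec(np.radians(a))
    print(', '.join(', '.join('%g'%v for v in o) for o in out)); print('end',p,r.as_matrix().round(3).tolist())
    return p,r
def log():
    o=bot.observe()
    with open('samples.txt','a') as f: f.write(' '.join(map(repr,map(float,[*o['joint_pos'],*o['position'],*o['orientation']])))+'\n')
    print('t',o['time_s'],'q',o['joint_pos'],'p',o['position'],'w',o['gripper_width'],'F',o['contact_force'])
E
python3 - <<'E'
from plan import *
log()
p,r,o=cur()
yb=np.radians(-13.6)
r1=rot((0,0,-1),(-np.cos(yb),-np.sin(yb),0))
d=(r.inv()*r1).as_rotvec(); print(np.degrees(d))
tot=np.array([1,0,0])*np.radians(177.7 if False else (np.degrees(d[0])%360))
print(np.degrees(tot))
p1=np.array([.486,-.104,.25])
rows(p,r,p1,r1,18,1,tot)
E
```

```text
t 0.15 q [-1.3355  0.4178 -0.0103  1.614   0.0047  1.1107 -0.053 ] p [0.1707 0.601  0.224 ] w 0.09389063239002601 F [-0.1355 -0.5539  0.3126]
[177.743    0.0813  -0.0045]
[177.743   0.      0.   ]
-1.4, -32.9, 27.6, 9.87, -0, 0, 1, -1.4, -27.7, 32.7, 9.88, -0, 0, 1, -1.4, -21.6, 37.1, 9.87, -0, -0, 1, -1.5, -15, 40.2, 9.88, 0, -0, 1, -1.4, -7.9, 42.2, 9.87, -0, 0, 1, -1.4, -0.5, 42.9, 9.88, 0, -0, 1, -1.4, 6.9, 42.3, 9.87, 0, -0, 1, -1.4, 14, 40.6, 9.88, 0, -0, 1, -1.4, 20.8, 37.5, 9.87, -0, -0, 1, -1.4, 26.9, 33.4, 9.88, -0, 0, 1, -1.4, 32.2, 28.4, 9.87, 0, -0, 1, -1.5, 36.6, 22.3, 9.88, 0, -0, 1, -1.4, 39.9, 15.8, 9.87, 0, -0, 1, -1.4, 42, 8.7, 9.87, 0, -0, 1, -1.4, 42.9, 1.3, 9.88, 0, -0, 1, -1.4, 42.5, -6, 9.87, -0, -0, 1, -1.4, 40.8, -13.2, 9.88, -0, -0, 1, -1.4, 37.9, -20, 9.87, -0, -0, 1
end [ 0.486 -0.104  0.25 ] [[-0.0, -0.235, -0.972], [-0.001, -0.972, 0.235], [-1.0, 0.001, -0.0]]
```

>>> {"name": "drive_tool", "arguments": {
  "increments": [-3,-33,27.5,9.9,0,0,1,-3,-27.5,32.5,9.9,0,0,1,-3,-21.5,37,9.9,0,0,1,-3,-15,40,9.9,0,0,1,-3,-8,42,9.9,0,0,1,-3,-0.5,43,9.9,0,0,1,-3,7,42,9.9,0,0,1,-3,14,40.5,9.9,0,0,1,-3,21,37.5,9.9,0,0,1,0,27,33.5,9.9,0,0,1,0,32,28.5,9.9,0,0,1,0,36.5,22.5,9.9,0,0,1]
}}

```text
time_s: 1.65
position: [0.3794, 0.13, 0.2515]
orientation: [0.271, 0.653, 0.271, -0.653]
contact_force: [0.4, 0.9, -0.5]
gripper_width: 0.0937
```

```bash
python3 -c "
from plan import *
log();p,r,o=cur();print(r.as_matrix())"
```

```text
t 1.65 q [-0.9414 -0.0479  0.5234  2.1088  0.027   1.0742 -1.2163] p [0.3794 0.13   0.2515] w 0.09372196362580605 F [ 0.4145  0.9278 -0.5489]
[[ 0.0001  0.7074 -0.7068]
 [ 0.0003 -0.7068 -0.7074]
 [-1.     -0.0001 -0.0003]]
```

```bash
python3 - <<'E'
from plan import *
p,r,o=cur()
yb=np.radians(-13.6)
r1=rot((0,0,-1),(-np.cos(yb),-np.sin(yb),0))
rows(p,r,np.array([.486,-.104,.20]),r1,7,1)
E
```

```text
7.4, 34.4, 12.9, 8.38, -0, 0, 1, 7.3, 35.9, 7.7, 8.37, -0, 0, 1, 7.4, 36.7, 2.5, 8.38, -0, 0.01, 1, 7.3, 36.6, -3, 8.37, -0.01, -0, 1, 7.4, 35.8, -8.2, 8.38, 0, -0, 1, 7.3, 34.2, -13.4, 8.37, 0, 0, 1, 7.4, 31.9, -18.2, 8.38, -0, 0, 1
end [ 0.486 -0.104  0.2  ] [[0.0, -0.235, -0.972], [0.0, -0.972, 0.235], [-1.0, -0.0, -0.0]]
```

>>> {"name": "drive_tool", "arguments": {
  "increments": [7.4,34.4,12.9,8.4,0,0,1,7.4,36,7.7,8.4,0,0,1,7.4,36.7,2.5,8.4,0,0,1,7.4,36.6,-3,8.4,0,0,1,7.4,35.8,-8.2,8.4,0,0,1,7.4,34.2,-13.4,8.3,0,0,1,7.4,32,-18.2,8.3,0,0,1,0,0,0,0,0,0,1]
}}

```text
time_s: 2.65
position: [0.4868, -0.1046, 0.1991]
orientation: [0.083, -0.702, 0.084, 0.702]
contact_force: [-1.8, 0.5, -0.6]
gripper_width: 0.0943
```

```bash
python3 -c "
from plan import *
log();p,r,o=cur();print(r.as_matrix())
from look import *
snap('wrist','w1.png')"
```

```text
t 2.65 q [-0.5548  0.2919  0.8315  1.9713 -0.2553  0.9865 -1.409 ] p [ 0.4868 -0.1046  0.1991] w 0.0942755503598278 F [-1.7891  0.4982 -0.5805]
[[-0.0011 -0.2342 -0.9722]
 [-0.0019 -0.9722  0.2342]
 [-1.      0.0021  0.0007]]
```

View pics/w1.png

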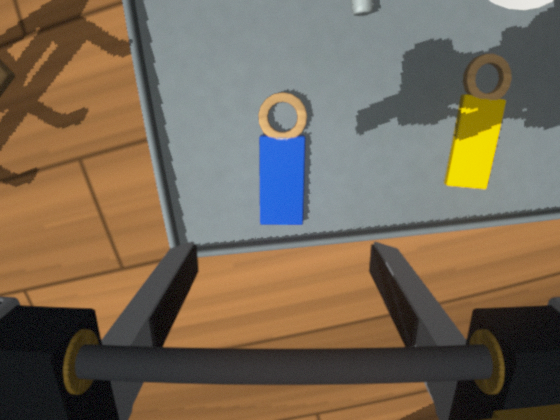

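```bash
python3 - <<'E'
from plan import *
from geo import *
p,r,o=cur(); T=np.eye(4);T[:3,:3]=r.as_matrix();T[:3,3]=p
for nm,c,e in [('blue',[(260,136),(304,136),(304,224),(260,225)],(283,116)),('yellow',[(463,94),(506,99),(488,189),(446,184)],(489,76))]:
    c=atz('wrist',c,.015,T); e=atz('wrist',[e],.012,T)[0]
    m=c.mean(0); print(nm,m,e,'len',np.linalg.norm(c[0]-c[3]),np.linalg.norm(c[0]-c[1]),'r-o',np.linalg.norm((e-m)[:2]),
     'yaw',np.degrees(np.arctan2(*(e-m)[[1,0]])),np.degrees(np.arctan2(*(c[0]+c[1]-c[2]-c[3])[[1,0]])))
E
```

```text
blue [ 0.4909 -0.1022  0.015 ] [ 0.5517 -0.1177  0.012 ] len 0.08917911394573308 0.041544727368402104 r-o 0.06269036310607716 yaw -14.332875740812273 -13.486006521497108
yellow [ 0.4856 -0.2955  0.015 ] [ 0.5455 -0.3166  0.012 ] len 0.08739956813527099 0.044195554587197296 r-o 0.06348378298944986 yaw -19.44259528905584 -17.38841633577118
```

>>> {"name": "drive_tool", "arguments": {
  "increments": [40,-1,2,0,0,0,1,40,-1,2,0,0,0,1,40,0,1,0,0,0,1,35,0,0,0,0,0,1,12,0,0,0,0,0,1,6,0,0,0,0,0,1,0,0,0,0,0,0,1,0,0,0,0,0,0,0.3,0,0,0,0,0,0,0.3,0,0,0,0,0,0,0.3,0,0,0,0,0,0,0.3,0,0,0,0,0,0,0.3],
  "force": 25
}}

```text
time_s: 4.2
position: [0.4824, -0.0993, 0.0267]
orientation: [-0.082, 0.702, -0.082, -0.702]
contact_force: [0.3, -1.2, 0.2]
gripper_width: 0.0475
```

```bash
python3 -c "
from plan import *
log()
from look import *
snap('wrist','w2.png')"
```

```text
t 4.2 q [-0.3633  0.5682  0.6196  2.092  -0.547   0.6441 -1.171 ] p [ 0.4824 -0.0993  0.0267] w 0.04748395350733018 F [ 0.3055 -1.2438  0.1861]
```

View pics/w2.png

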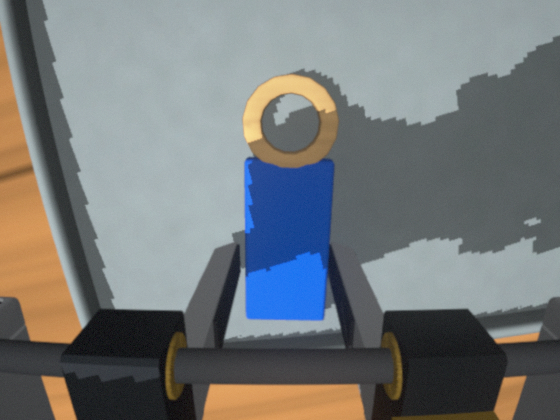

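>>> {"name": "drive_tool", "arguments": {
  "increments": [0,0,0,0,0,0,0.3,0,0,0,0,0,0,0.3,-5,0,0,0,0,0,0.3,-25,0,0,0,0,0,0.3,-35,0,0,0,0,0,0.3,-35,0,0,0,0,0,0.3,-30,0,0,0,0,0,0.3,0,0,0,0,0,0,0.3]
}}

```text
time_s: 5.25
position: [0.4834, -0.0992, 0.1585]
orientation: [-0.082, 0.704, -0.081, -0.701]
contact_force: [-0.5, -0.3, -1.5]
gripper_width: 0.0441
```

```bash
python3 -c "
from plan import *
log()
from look import *
snap('wrist','w3.png')"
cat > fit.py <<'E'
import numpy as np
from scipy.spatial.transform import Rotation as R
from scipy.optimize import least_squares
D=np.loadtxt('samples.txt',ndmin=2)
ax='zyzyzyz'
def fk(q,P,s):
    # s: signs; P: 8 link translations(3)
    r=R.identity();p=np.zeros(3)+P[0]
    for i in range(7):
        r=r*R.from_euler(ax[i],s[i]*q[i]); p=p+r.apply(P[i+1])
    return p,r
if __name__=='__main__':
    import itertools
    res=[]
    for s in itertools.product([1,-1],repeat=7):
        # orientation consistency: R_meas = Rb * Rq * Rt with const Rb (yaw) and Rt
        M=[];
        Rq=[fk(d[:7],np.zeros((8,3)),s)[1] for d in D]; Rm=[R.from_quat(d[[11,12,13,10]]) for d in D]
        # assume Rb=I
        Rt=R.concatenate([a.inv()*b for a,b in zip(Rq,Rm)])
        e=np.degrees(max((Rt.mean().inv()*Rt).magnitude())); res.append((e,s,Rt.mean().as_matrix().round(3).tolist()))
    res.sort(key=lambda t:t[0])
    for x in res[:3]: print(x)
E
python3 fit.py
```

```text
t 5.25 q [-0.537   0.347   0.8112  2.0222 -0.3225  0.8981 -1.354 ] p [ 0.4834 -0.0992  0.1585] w 0.044117366609697554 F [-0.5232 -0.2856 -1.5417]
(np.float64(3.289991344594095e-14), (-1, 1, -1, 1, -1, 1, -1), [[-0.0, -1.0, -0.0], [0.0, 0.0, -1.0], [1.0, -0.0, 0.0]])
(np.float64(0.3320260026601089), (-1, -1, -1, -1, -1, -1, -1), [[0.0, -1.0, 0.0], [0.001, 0.0, -1.0], [1.0, 0.0, 0.001]])
(np.float64(38.138469841388165), (-1, 1, -1, -1, 1, -1, -1), [[-0.287, -0.946, 0.15], [0.3, -0.237, -0.924], [0.91, -0.22, 0.352]])
```

View pics/w3.png

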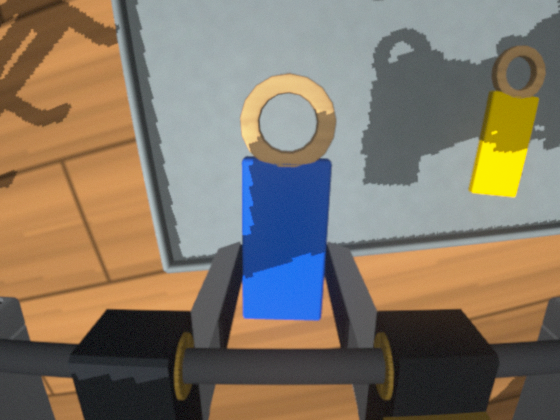

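```bash
cat > fit2.py <<'E'
from fit import *
s=(-1,1,-1,1,-1,1,-1)
names=[(1,2),(3,2),(5,2),(7,2),(1,0),(1,1),(3,0),(3,1),(5,0),(5,1),(7,0),(7,1)]
def fitP(use):
    A=[];b=[]
    for d in D:
        cols=[]
        for (i,k) in use:
            P=np.zeros((8,3));P[i,k]=1; cols.append(fk(d[:7],P,s)[0])
        A.append(np.array(cols).T); b.append(d[7:10])
    A=np.vstack(A);b=np.hstack(b);x,*_=np.linalg.lstsq(A,b,rcond=1e-8)
    e=A@x-b; P=np.zeros((8,3))
    for (i,k),v in zip(use,x):P[i,k]=v
    return P,x,np.abs(e).max(),np.linalg.cond(A)
if __name__=='__main__':
    np.set_printoptions(precision=4,suppress=True)
    print(fitP(names[:4])[1:]);print(fitP(names[:6])[1:]);print(fitP(names[:10])[1:]);print(fitP([n for n in names if n not in [(1,0)]])[1:])
E
python3 fit2.py
```

```text
(array([1.4706, 0.4576, 0.4921, 1.4397]), np.float64(0.03356645953418105), np.float64(1400.2635126539938))
(array([-0.6404,  0.5038,  0.4696, -0.6152, -0.0081, -0.0281]), np.float64(0.005995692259964325), np.float64(1425.7430414967803))
(array([ 0.2891,  0.5018,  0.4698,  0.3147,  0.    , -0.0145,  0.    ,
       -0.0159, -0.    , -0.0004]), np.float64(6.661338147750939e-16), np.float64(1682.1299118438865))
(array([ 0.2891,  0.5018,  0.4698,  0.3147, -0.0145,  0.    , -0.0159,
        0.    , -0.0004,  0.    ,  0.    ]), np.float64(8.881784197001252e-16), np.float64(1680.0616353138903))
```

```bash
cat > ik.py <<'E'
from fit2 import *
from plan import cur,rot,rows,log,bot
P=fitP(names[:10])[0]; P7=fitP(names[:10])[0]
Rt=R.from_matrix(np.array([[0,-1,0],[0,0,-1],[1,0,0]],float))
lo=np.array([-2.81,-.39,-1.27,.06,-1.19,.19,-2.82])+.03;hi=np.array([2.81,2.02,1.25,2.57,4.33,2,2.82])-.03
def FK(q):
    p,r=fk(q,P,s); return p,r*Rt
def res(q,p,r,q0,w):
    a,b=FK(q); return np.r_[(a-p)*10,(r.inv()*b).as_rotvec()*3,(q-q0)*w]
def IK(p,r,q0,w=1e-3,starts=0,rng=np.random.default_rng(0)):
    best=None
    for k in range(starts+1):
        x0=np.clip(q0,lo+1e-3,hi-1e-3) if k==0 else rng.uniform(lo,hi)
        o=least_squares(res,x0,bounds=(lo,hi),args=(p,r,q0,w))
        a,b=FK(o.x); e=np.linalg.norm(a-p)*1000+np.degrees((r.inv()*b).magnitude())
        key=(e>1,np.linalg.norm(o.x-q0) if e<=1 else e)
        if best is None or key<best[0]: best=(key,o.x,e)
    return best[1],best[2]
E
cat > hook.py <<'E'
from ik import *
EYE=np.array([.0167,0,-.071])
def pose(tip,yaw,phi,ex,ez,eye=EYE):
    """eye at hook-frame (ex,0,ez); tip is hook (-.072,0,.030), world z .195"""
    h=np.array([np.cos(yaw),np.sin(yaw),0]);z=np.array([0,0,1.])
    r=rot(-np.cos(phi)*z+np.sin(phi)*h,-(np.cos(phi)*h+np.sin(phi)*z))
    o=np.array([tip[0],tip[1],.165])+.072*h
    e=o+ex*h+ez*z
    return e-r.apply(eye),r
E
python3 - <<'E'
from hook import *
from geo import proj
p,r,o=cur();q=o['joint_pos'];print(FK(q)[0]-p)
T=np.eye(4);T[:3,:3]=r.as_matrix();T[:3,3]=p
print('eye px',proj('wrist',[p+r.apply(EYE+np.array([-.005,0,0]))],T))
for nm,tip,yaw in [('b',(.6185,.1385),43),('y',(.527,.3027),42.5)]:
    for ph,ex,ez in [(0,-.075,.06),(0,-.072,.02),(45,-.06,-.003),(60,-.055,-.008),(75,-.055,-.01),(90,-.055,-.008)]:
        P1,r1=pose(tip,np.radians(yaw),np.radians(ph),ex,ez)
        qq,e=IK(P1,r1,q,starts=25); print(nm,ph,P1,qq,'err',round(e,2))
E
```

```text
[-0.  0.  0.]
eye px [[284.7499 125.34  ]]
b 0 [0.5644 0.088  0.2417] [-0.6643  0.3424  0.5723  1.7474 -0.2043  1.1115 -0.8475] err 0.0
b 0 [0.5666 0.0901 0.2017] [-0.6412  0.3882  0.5457  1.7833 -0.2307  1.0339 -0.8299] err 0.0
b 45 [0.5819 0.1044 0.1236] [ 0.6963  0.5098 -0.7753  2.2494  4.3     0.22    1.1952] err 7.78
b 60 [0.5944 0.116  0.1039] [-0.8514  1.1872  1.22    2.3185  3.9415  1.7293  0.725 ] err 0.0
b 75 [0.6057 0.1266 0.0907] [-0.753   1.319   1.0221  2.3013  3.6124  1.97    0.8076] err 0.0
b 90 [0.6187 0.1387 0.086 ] [-0.3813  1.1551  0.5185  2.2084  3.7153  1.97    1.2659] err 0.0
y 0 [0.4724 0.2527 0.2417] [-0.965   0.2606  0.495   1.8305 -0.1389  1.0846 -1.248 ] err 0.0
y 0 [0.4747 0.2547 0.2017] [-0.9546  0.3127  0.4896  1.867  -0.1724  1.0034 -1.221 ] err 0.0
y 45 [0.4901 0.2689 0.1236] [-0.7549  0.3053  0.3536  2.4161  3.8946  0.4516  1.0293] err 0.0
y 60 [0.5027 0.2804 0.1039] [-1.4036  1.1798  1.22    2.5063  3.6625  1.4818  0.55  ] err 0.0
y 75 [0.5141 0.2909 0.0907] [-1.5304  1.8715  1.22    2.4933  2.9444  1.7533  0.0095] err 0.0
y 90 [0.5272 0.3029 0.086 ] [-1.5946  1.9884  1.0291  2.391   2.4733  1.6643  0.025 ] err 0.0
```

```bash
python3 - <<'E'
from hook import *
import ik
p,r,o=cur();q=o['joint_pos']
LO,HI=ik.lo.copy(),ik.hi.copy()
for br in (0,1):
  ik.lo=LO.copy();ik.hi=HI.copy()
  if br==0: ik.hi[4]=1.5; 
  else: ik.lo[4]=1.6
  q0=np.clip(q,ik.lo+.01,ik.hi-.01)
  for nm,tip,yaw in [('b',(.6185,.1385),43),('y',(.527,.3027),42.5)]:
    for ex,ez in [(-.072,.055),(-.06,-.003)]:
      out=[]
      for ph in (0,10,20,30,35,40,45,50,55,60):
        P1,r1=pose(tip,np.radians(yaw),np.radians(ph),ex,ez)
        qq,e=IK(P1,r1,q0,starts=10); out.append((ph,round(e,1)))
      print(br,nm,ex,ez,out)
E
```

```text
0 b -0.072 0.055 [(0, np.float64(0.0)), (10, np.float64(0.0)), (20, np.float64(0.0)), (30, np.float64(0.0)), (35, np.float64(0.0)), (40, np.float64(0.0)), (45, np.float64(0.0)), (50, np.float64(6.3)), (55, np.float64(15.4)), (60, np.float64(23.1))]
0 b -0.06 -0.003 [(0, np.float64(0.0)), (10, np.float64(0.0)), (20, np.float64(0.0)), (30, np.float64(0.0)), (35, np.float64(0.0)), (40, np.float64(0.0)), (45, np.float64(9.4)), (50, np.float64(18.4)), (55, np.float64(26.0)), (60, np.float64(31.9))]
0 y -0.072 0.055 [(0, np.float64(0.0)), (10, np.float64(0.0)), (20, np.float64(0.0)), (30, np.float64(0.0)), (35, np.float64(0.0)), (40, np.float64(7.0)), (45, np.float64(22.3)), (50, np.float64(31.0)), (55, np.float64(51.2)), (60, np.float64(54.2))]
0 y -0.06 -0.003 [(0, np.float64(0.0)), (10, np.float64(0.0)), (20, np.float64(0.0)), (30, np.float64(0.0)), (35, np.float64(8.0)), (40, np.float64(13.0)), (45, np.float64(27.6)), (50, np.float64(51.6)), (55, np.float64(49.7)), (60, np.float64(60.4))]
1 b -0.072 0.055 [(0, np.float64(133.1)), (10, np.float64(108.1)), (20, np.float64(78.1)), (30, np
[... 218 characters left out ...]
1.0)), (20, np.float64(62.4)), (30, np.float64(35.9)), (35, np.float64(23.7)), (40, np.float64(13.6)), (45, np.float64(7.8)), (50, np.float64(0.0)), (55, np.float64(0.0)), (60, np.float64(0.0))]
1 y -0.072 0.055 [(0, np.float64(142.4)), (10, np.float64(90.9)), (20, np.float64(68.2)), (30, np.float64(43.1)), (35, np.float64(26.8)), (40, np.float64(10.8)), (45, np.float64(0.0)), (50, np.float64(0.0)), (55, np.float64(0.0)), (60, np.float64(0.0))]
1 y -0.06 -0.003 [(0, np.float64(122.0)), (10, np.float64(86.9)), (20, np.float64(52.7)), (30, np.float64(19.9)), (35, np.float64(9.6)), (40, np.float64(0.0)), (45, np.float64(0.0)), (50, np.float64(0.0)), (55, np.float64(0.0)), (60, np.float64(0.0))]
```

```bash
cat > clr.py <<'E'
import numpy as np
W=np.array([[-12,0],[-60,0],[-68,6],[-72,30],[-72.5,33]],float)
def wire():
    pts=[];rad=[]
    for a,b in zip(W[:-1],W[1:]):
        for t in np.linspace(0,1,25): 
            p=a+(b-a)*t; pts.append(p); rad.append(3.5 if p[1]>20 else 2)
    return np.array(pts),np.array(rad)
WP,WR=wire()
def clear(ex,ez,phi,ch=11.8):
    f=np.radians(phi);u=np.array([np.cos(f),np.sin(f)]);n=np.array([-np.sin(f),np.cos(f)])
    d=WP-np.array([ex,ez]); s=d@u;t=d@n; out=[]
    for a,b in ((ch,23),(-107,-ch)):
        dx=np.maximum(np.maximum(a-s,s-b),0);dy=np.maximum(abs(t)-5,0)
        D=np.hypot(dx,dy)-WR; out.append(D.min())
    return out
if __name__=='__main__':
    for phi in (30,40,45):
        for ez in (50,40,33,25,18,12,8,4,0,-4):
            best=max(((min(clear(ex,ez,phi)),ex) for ex in np.arange(-90,-45,1)))
            print(phi,ez,best)
E
python3 clr.py
python3 - <<'E'
from hook import *
p,r,o=cur()
P1,r1=pose((.6185,.1385),np.radians(43),np.radians(40),-.085,.075)
print(P1)
pa=p+np.array([0,0,.06])
rows(p,r,P1,r1,10,.3)
E
```

```text
30 50 (np.float64(15.675431927173694), np.int64(-90))
30 40 (np.float64(8.374187292323713), np.int64(-77))
30 33 (np.float64(7.000961894323343), np.int64(-74))
30 25 (np.float64(5.985002213558733), np.int64(-71))
30 18 (np.float64(6.310644585352987), np.int64(-69))
30 12 (np.float64(6.792871925885526), np.int64(-68))
30 8 (np.float64(7.573994663471414), np.int64(-67))
30 4 (np.float64(3.616100915837377), np.int64(-60))
30 0 (np.float64(-0.27326734893702365), np.int64(-46))
30 -4 (np.float64(-0.9474411167423504), np.int64(-90))
40 50 (np.float64(17.907583865834347), np.int64(-90))
40 40 (np.float64(8.696843439915572), np.int64(-79))
40 33 (np.float64(6.3848888922025555), np.int64(-75))
40 25 (np.float64(4.582345141280275), np.int64(-71))
40 18 (np.float64(4.644494419217946), np.int64(-69))
40 12 (np.float64(5.177229898761787), np.int64(-67))
40 8 (np.float64(6.946313281059677), np.int64(-66))
40 4 (np.float64(5.79054222897852), np.int64(-61))
40 0 (np.float64(1.8282078825277277), np.int64(-47))
40 -4 (np.float64(-0.9985649303349273), np.int64(-90))
45 50 (np.float64(19.020974678566642
[... 348 characters left out ...]
at64(6.852115146675411), np.int64(-63))
45 0 (np.float64(2.8880807760768468), np.int64(-47))
45 -4 (np.float64(-0.277367753670988), np.int64(-90))
[0.5614 0.0852 0.2072]
-5, -19.7, -3.4, -5.39, 3.66, -1.96, 0.3, -4, -19.5, -5.6, -5.38, 3.66, -1.96, 0.3, -2.9, -19, -7.6, -5.39, 3.66, -1.96, 0.3, -1.7, -18.2, -9.5, -5.38, 3.66, -1.96, 0.3, -0.5, -17.3, -11.3, -5.39, 3.65, -1.96, 0.3, 0.9, -16.2, -12.8, -5.39, 3.66, -1.96, 0.3, 2.2, -14.8, -14.2, -5.38, 3.66, -1.95, 0.3, 3.7, -13.4, -15.3, -5.39, 3.66, -1.96, 0.3, 5.1, -11.7, -16.2, -5.38, 3.66, -1.96, 0.3, 6.6, -9.9, -16.8, -5.39, 3.66, -1.96, 0.3
end [0.5614 0.0852 0.2071] [[0.47, 0.682, -0.56], [0.438, -0.731, -0.522], [-0.766, 0.0, -0.643]]
```

>>> {"name": "drive_tool", "arguments": {
  "increments": [-8,-19.7,-3.4,-5.4,3.66,-1.96,0.3,-8,-19.5,-5.6,-5.4,3.66,-1.96,0.3,-5,-19,-7.6,-5.4,3.66,-1.96,0.3,-1.7,-18.2,-9.5,-5.4,3.66,-1.96,0.3,-0.5,-17.3,-11.3,-5.4,3.66,-1.96,0.3,0.9,-16.2,-12.8,-5.4,3.66,-1.96,0.3,2.2,-14.8,-14.2,-5.4,3.66,-1.96,0.3,3.7,-13.4,-15.3,-5.4,3.66,-1.96,0.3,4,-11.7,-16,-5.4,3.66,-1.96,0.3,2,-10,-16,-5.4,3.66,-1.96,0.3,0,0,0,0,0,0,0.3]
}}

```text
time_s: 6.68
position: [0.5567, 0.0819, 0.2181]
orientation: [0.155, 0.842, 0.332, -0.395]
contact_force: [-0.2, -0.1, -0.6]
gripper_width: 0.0437
```

```bash
python3 -c "
from plan import *
log();p,r,o=cur();print(r.as_matrix())
from look import *
snap('wrist','w4.png');snap('side','s4.png')
import cv2
im=cv2.imread('pics/s4.png');cv2.imwrite('pics/s4c.png',cv2.resize(im[120:320,180:380],None,fx=3,fy=3,interpolation=cv2.INTER_CUBIC))"
```

```text
t 6.675 q [-0.3231  0.1522  0.4171  2.2001 -1.1509  0.611   0.1749] p [0.5567 0.0819 0.2181] w 0.04366438668137309 F [-0.1883 -0.0987 -0.5688]
[[ 0.4673  0.6824 -0.5621]
 [ 0.4374 -0.731  -0.5238]
 [-0.7683 -0.0011 -0.6401]]
```

View pics/w4.png

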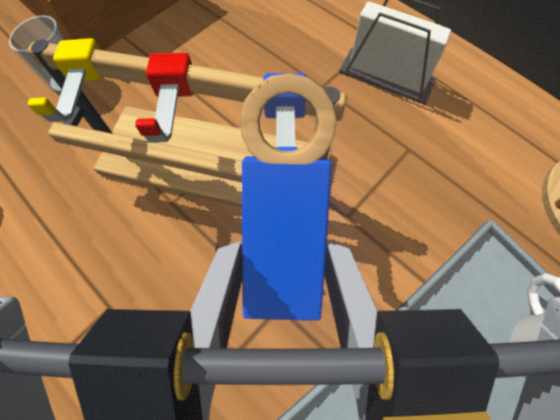

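View pics/s4c.png

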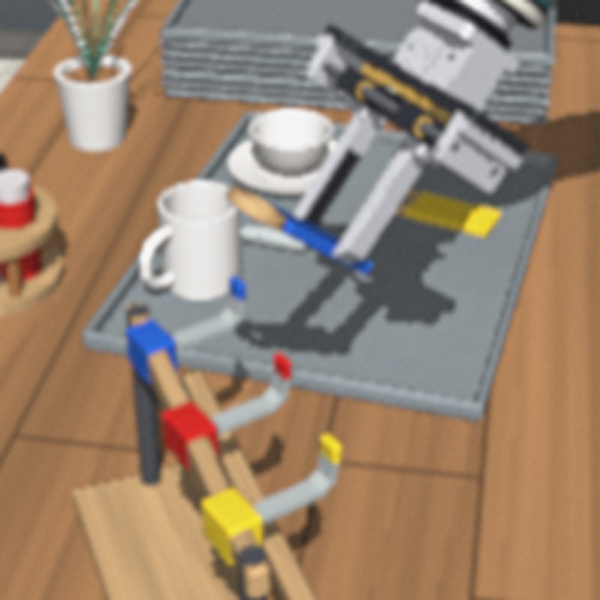

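```bash
python3 - <<'E'
from hook import *
from geo import proj
import cv2
p,r,o=cur();T=np.eye(4);T[:3,:3]=r.as_matrix();T[:3,3]=p
im=cv2.imread('pics/w4.png')
for nm,tip,yaw in [('b',(.6185,.1385),43.2),('r',(.57,.2245),42.6),('y',(.527,.3027),42.4)]:
    h=np.array([np.cos(np.radians(yaw)),np.sin(np.radians(yaw)),0]);z=np.array([0,0,1.]);l=np.array([-h[1],h[0],0])
    O=np.array([*tip,.165])+.072*h
    pts=[O+a*h+b*l+c*z for a,b,c in [(-.012,-.017,.015),(-.012,.017,.015),(.012,.017,.015),(.012,-.017,.015),(-.012,.007,.002),(-.06,.007,.002),(-.06,-.007,.002),(-.012,-.007,.002),(-.072,.0075,.033),(-.072,-.0075,.033)]]
    for u in proj('wrist',pts,T): cv2.circle(im,tuple(int(round(v*4)) for v in u),6,(255,0,255),-1,shift=2)
u=proj('wrist',[p+r.apply(EYE+np.array([-.005,0,0]))],T)[0]; print(u); cv2.circle(im,tuple(int(v) for v in u),2,(0,255,0),-1)
cv2.imwrite('pics/w4o.png',cv2.resize(im[20:190,20:360],None,fx=2.35,fy=2.35,interpolation=cv2.INTER_CUBIC))
E
```

```text
[283.9073 125.8246]
```

View pics/w4o.png

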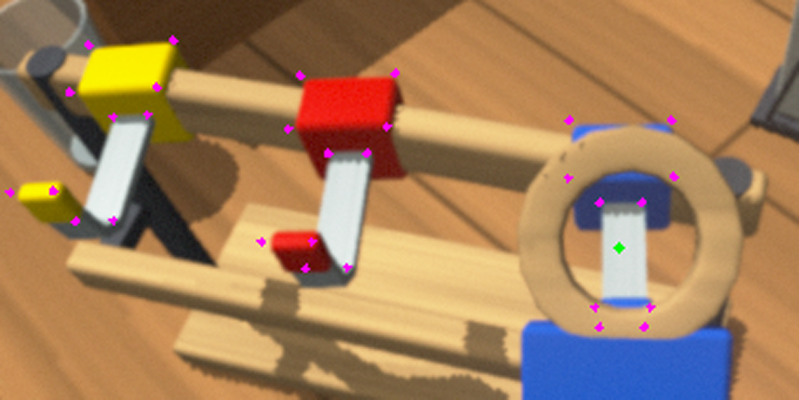

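```bash
cat >> hook.py <<'E'
EYE=np.array([.0167,0,-.072])
B=((.617,.137),np.radians(43.2)); Y=((.526,.302),np.radians(42.4))
def to(hk,phi,ex,ez,n,g=.3,eye=None):
    p,r,o=cur(); P1,r1=pose(hk[0],hk[1],np.radians(phi),ex/1000,ez/1000,EYE if eye is None else eye)
    return rows(p,r,P1,r1,n,g)
E
python3 - <<'E'
from hook import *
to(B,38,-79,42,4)
E
```

```text
9.4, 0.2, 5.3, -0.07, -0.44, -0.03, 0.3, 9.5, 0.2, 5.3, -0.06, -0.44, -0.02, 0.3, 9.5, 0.2, 5.2, -0.07, -0.44, -0.03, 0.3, 9.6, 0.2, 5.1, -0.07, -0.44, -0.02, 0.3
end [0.563  0.0863 0.1758] [[0.449, 0.685, -0.574], [0.421, -0.729, -0.54], [-0.788, 0.0, -0.616]]
```

>>> {"name": "drive_tool", "arguments": {
  "increments": [9.4,0.2,5.3,0,-0.44,0,0.3,9.4,0.2,5.3,0,-0.44,0,0.3,9.4,0.2,5.3,0,-0.44,0,0.3,9.4,0.2,5.3,0,-0.44,0,0.3,0,0,0,0,0,0,0.3]
}}

```text
time_s: 7.4
position: [0.5628, 0.0865, 0.1757]
orientation: [0.16, 0.836, 0.33, -0.408]
contact_force: [0.0, 0.1, -0.8]
gripper_width: 0.0438
```

```bash
cat > see.py <<'E'
import sys
from plan import *
from look import *
import cv2
k=sys.argv[1]
log()
w=snap('wrist','w%s.png'%k);s_=snap('side','s%s.png'%k)
x0=int(sys.argv[2]) if len(sys.argv)>2 else 215;y0=int(sys.argv[3]) if len(sys.argv)>3 else 170
a=cv2.resize(w[60:200,210:370,::-1],None,fx=2.5,fy=2.5,interpolation=cv2.INTER_CUBIC)
b=cv2.resize(s_[y0:y0+87,x0:x0+100,::-1],(400,350),interpolation=cv2.INTER_CUBIC)
cv2.imwrite('pics/v%s.png'%k,np.hstack([a,b]))
E
python3 see.py 5
```

```text
t 7.4 q [-0.0537  0.2293  0.1009  2.1978 -1.1881  0.5178  0.2303] p [0.5628 0.0865 0.1757] w 0.04380277753781 F [ 0.0339  0.057  -0.8013]
```

View pics/v5.png

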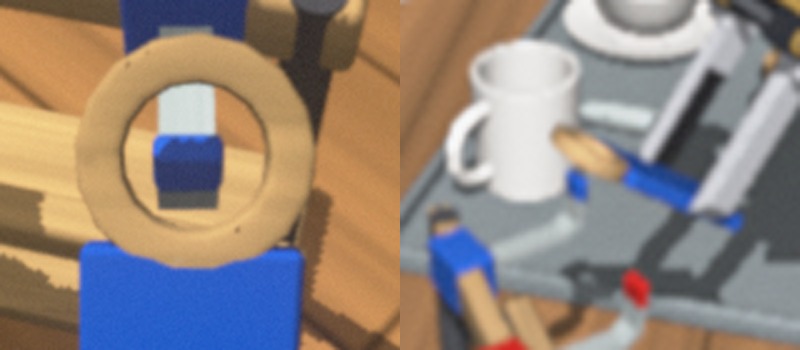

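```bash
python3 - <<'E'
from hook import *
import ik
p,r,o=cur();q=o['joint_pos']
ik.hi[4]=1.5
for ph in (25,30,35,38,42):
  for (ex,ez) in ((-71,25),(-65,6)):
    for l in (-1.16,-1.0):
        ik.lo[4]=l
        P1,r1=pose(*B,np.radians(ph),ex/1000,ez/1000); qq,e=IK(P1,r1,q,starts=6); print(ph,ex,l,round(e,2),qq)
E
```

```text
25 -71 -1.16 0.0 [-0.3199  0.2473  0.295   2.0748 -0.6638  0.5897 -0.3472]
25 -71 -1.0 0.0 [-0.3199  0.2473  0.295   2.0748 -0.6638  0.5897 -0.3472]
25 -65 -1.16 0.0 [-0.3308  0.2865  0.302   2.0798 -0.7238  0.56   -0.2926]
25 -65 -1.0 0.0 [-0.3308  0.2865  0.302   2.0798 -0.7238  0.56   -0.2926]
30 -71 -1.16 0.0 [-0.2179  0.247   0.2142  2.124  -0.8585  0.5308 -0.1352]
30 -71 -1.0 0.0 [-0.2179  0.247   0.2142  2.124  -0.8585  0.5308 -0.1352]
30 -65 -1.16 0.0 [-0.2141  0.2868  0.2024  2.1276 -0.9241  0.5015 -0.0717]
30 -65 -1.0 0.0 [-0.2141  0.2868  0.2024  2.1276 -0.9241  0.5015 -0.0717]
35 -71 -1.16 0.0 [-0.1075  0.2576  0.1253  2.1689 -1.0949  0.4975  0.1228]
35 -71 -1.0 0.0 [ 0.1158  0.2604 -0.1256  2.1617 -1.      0.4469  0.0473]
35 -65 -1.16 0.0 [-0.0705  0.2987  0.074   2.1701 -1.16    0.4642  0.1918]
35 -65 -1.0 0.0 [ 0.2325  0.3106 -0.2703  2.1602 -1.      0.3821  0.0656]
38 -71 -1.16 0.0 [ 0.1958  0.2761 -0.1943  2.1858 -1.16    0.4313  0.2264]
38 -71 -1.0 0.0 [ 0.4776  0.3086 -0.5135  2.1771 -1.      0.3547  0.1001]
38 -65 -1.16 0.0 [ 0.3439  0.3352 -0.3761  2.1825 -1.16    0.3534  0.2536]
38 -65 -1.0 0.0 [ 0.5332  0.3701 -0.5956  2.1768 -1.      0.2884  0.1239]
42 -71 -1.16 0.0 [ 0.6853  0.3779 -0.7279  2.2038 -1.16    0.2859  0.3175]
42 -71 -1.0 0.0 [ 0.8001  0.4218 -0.868   2.2009 -1.      0.2308  0.1834]
42 -65 -1.16 0.92 [ 0.7178  0.4489 -0.7869  2.199  -1.16    0.22    0.3493]
42 -65 -1.0 3.85 [ 0.751   0.4611 -0.8247  2.1859 -1.      0.22    0.1989]
```

```bash
python3 - <<'E'
from hook import *
to(B,32,-77,38,2)
p,r=to(B,32,-77,38,2)
for ex,ez in ((-74,32),(-71,25)):
    P1,r1=pose(*B,np.radians(32),ex/1000,ez/1000); p,r=rows(p,r,P1,r1,1,.3)
E
```

```text
-1.2, -0, -0.3, -0.07, -3.06, -0.04, 0.3, -1.2, -0.1, -0.3, -0.07, -3.07, -0.04, 0.3
end [0.5624 0.0858 0.179 ] [[0.386, 0.685, -0.618], [0.363, -0.729, -0.581], [-0.848, 0.0, -0.53]]
-1.2, -0, -0.3, -0.07, -3.06, -0.04, 0.3, -1.2, -0.1, -0.3, -0.07, -3.07, -0.04, 0.3
end [0.5624 0.0858 0.179 ] [[0.386, 0.685, -0.618], [0.363, -0.729, -0.581], [-0.848, 0.0, -0.53]]
6.7, 0, -0.3, 0, 0, 0, 0.3
end [0.5652 0.0884 0.1735] [[0.386, 0.685, -0.618], [0.363, -0.729, -0.581], [-0.848, 0.0, -0.53]]
7.5, 0, 1.1, 0, 0, 0, 0.3
end [0.5674 0.0905 0.1665] [[0.386, 0.685, -0.618], [0.363, -0.729, -0.581], [-0.848, 0.0, -0.53]]
```

>>> {"name": "drive_tool", "arguments": {
  "increments": [-1.2,0,-0.3,0,-3.06,0,0.3,-1.2,-1,-0.3,0,-3.07,0,0.3,6.7,0,-0.3,0,0,0,0.3,7.5,0,1.1,0,0,0,0.3,0,0,0,0,0,0,0.3]
}}

```text
time_s: 8.12
position: [0.5663, 0.0915, 0.1656]
orientation: [0.178, 0.813, 0.321, -0.451]
contact_force: [-0.4, -0.5, -0.7]
gripper_width: 0.0437
```

```bash
python3 see.py 6
```

```text
t 8.125 q [-0.1497  0.2488  0.1482  2.1449 -0.9405  0.505  -0.0466] p [0.5663 0.0915 0.1656] w 0.04374862520787931 F [-0.4397 -0.4998 -0.6538]
```

View pics/v6.png

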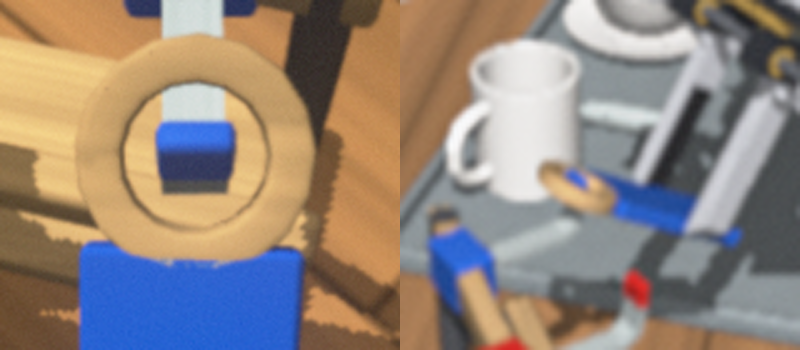

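```bash
python3 - <<'E'
from hook import *
p,r,o=cur()
for ph,ex,ez in ((32,-69,18),(32,-67,12),(33,-65,8)):
    P1,r1=pose(*B,np.radians(ph),ex/1000,ez/1000); p,r=rows(p,r,P1,r1,1,.3)
E
```

```text
6.9, 1.1, 1.8, -0.12, -0.01, -0.05, 0.3
end [0.5689 0.0918 0.1595] [[0.386, 0.685, -0.618], [0.363, -0.729, -0.581], [-0.848, 0.0, -0.53]]
6.1, -0, 1.5, 0, -0, -0, 0.3
end [0.5703 0.0931 0.1535] [[0.386, 0.685, -0.618], [0.363, -0.729, -0.581], [-0.848, 0.0, -0.53]]
5.7, -0, 0.7, 0, 1, -0, 0.3
end [0.5721 0.0948 0.1483] [[0.397, 0.685, -0.611], [0.373, -0.729, -0.574], [-0.839, 0.0, -0.545]]
```

>>> {"name": "drive_tool", "arguments": {
  "increments": [6.9,0,1.8,0,0,0,0.3,6,0,1.5,0,0,0,0.3,5.7,0,0.7,0,1,0,0.3,0,0,0,0,0,0,0.3]
}}

```text
time_s: 8.72
position: [0.5712, 0.0958, 0.148]
orientation: [0.175, 0.817, 0.323, -0.444]
contact_force: [0.1, 0.1, -0.4]
gripper_width: 0.0438
```

```bash
python3 see.py 7
```

```text
t 8.725 q [-0.1133  0.2872  0.1052  2.1542 -1.0449  0.4704  0.062 ] p [0.5712 0.0958 0.148 ] w 0.04376327425329657 F [ 0.0593  0.1418 -0.4269]
```

View pics/v7.png

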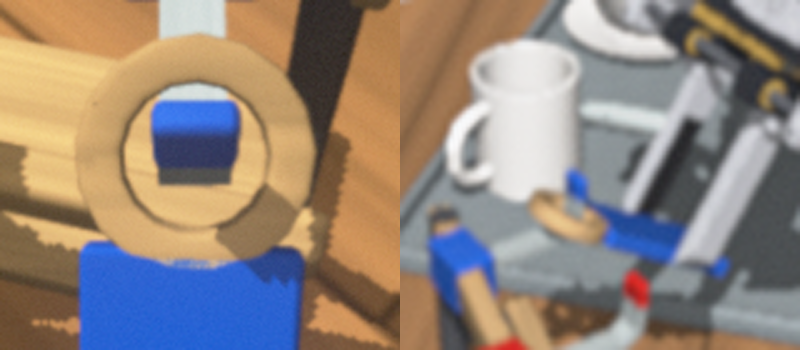

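```bash
python3 - <<'E'
from hook import *
from clr import clear
print(clear(-62,4,35),clear(-63,5,35))
p,r=to(B,35,-62,4,2)
E
```

```text
[np.float64(4.69376594416111), np.float64(6.032636631742129)] [np.float64(5.6865878880993215), np.float64(6.277816214906087)]
3.9, 0.5, 0.8, -0.04, 1, -0.03, 0.3, 3.8, 0.6, 0.9, -0.05, 1, -0.04, 0.3
end [0.5744 0.0969 0.1414] [[0.418, 0.685, -0.597], [0.393, -0.729, -0.561], [-0.819, -0.0, -0.574]]
```

>>> {"name": "drive_tool", "arguments": {
  "increments": [3.9,0,0.8,0,1,0,0.3,3.9,0,0.9,0,1,0,0.3,0,0,0,0,0,0,0.3,0,0,0,0,0,0,0.65,0,0,0,0,0,0,0.65,0,0,0,0,0,0,0.65,0,0,0,0,0,0,0.65,0,0,0,0,0,0,0.65]
}}

```text
time_s: 9.82
position: [0.5736, 0.098, 0.1414]
orientation: [0.17, 0.825, 0.326, -0.429]
contact_force: [-0.3, -0.3, 0.6]
gripper_width: 0.0612
```

```bash
python3 see.py 8
```

```text
t 9.825 q [-0.0424  0.3041  0.035   2.1695 -1.1596  0.4478  0.1897] p [0.5736 0.098  0.1414] w 0.06117974810489823 F [-0.2993 -0.3261  0.5587]
```

View pics/v8.png

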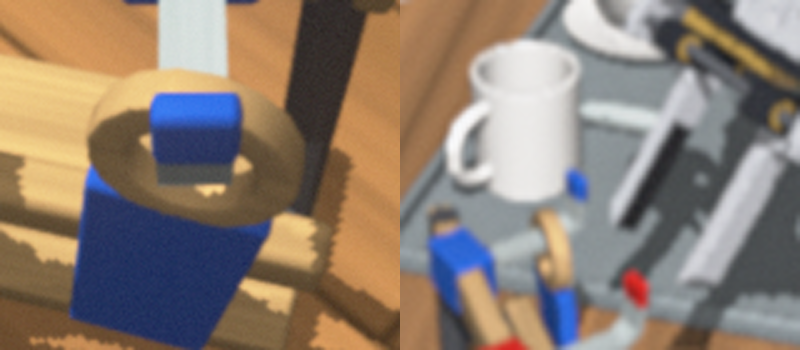

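View pics/w8.png

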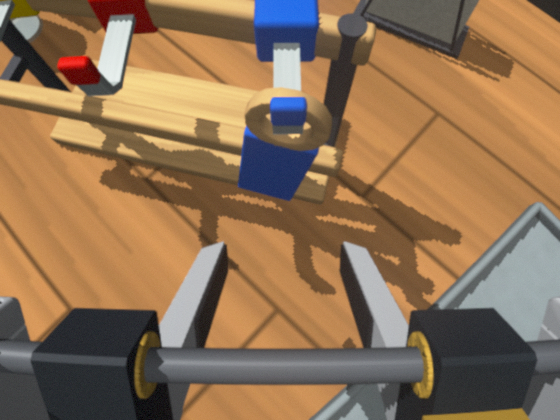

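```bash
cat >> hook.py <<'E'
def gpose(c,yaw,alpha,off,z):
    """tool over paddle: centre c, offset off along paddle x, tool pitched -alpha"""
    px=np.array([np.cos(yaw),np.sin(yaw),0]);Z=np.array([0,0,1.])
    r=rot(-np.cos(alpha)*Z-np.sin(alpha)*px,-(np.cos(alpha)*px-np.sin(alpha)*Z))
    return np.array([*(np.array(c)+off*px[:2]),z]),r
E
python3 - <<'E'
from hook import *
import ik
ik.hi[4]=1.5
p,r,o=cur();q=o['joint_pos']
al=np.radians(10)
g,gr=gpose((.4845,-.2966),np.radians(-18.5),al,-.008,.028)
e=np.array([g[0],g[1],0])+0
eyeW=np.array([.4845+.062*np.cos(np.radians(-18.5)),-.2966+.062*np.sin(np.radians(-18.5)),.010])
eyeT=gr.inv().apply(eyeW-g); print('eyeT',eyeT)
qg,er=IK(g,gr,q,starts=5);print('grasp',qg,er)
for ph,ex,ez in ((0,-85,75),(20,-85,75),(35,-85,75),(35,-71,25),(35,-64,6),(40,-62,4),(45,-60,2)):
    r1p,rr=pose(*Y,np.radians(ph)-al,ex/1000,ez/1000,eyeT)
    # eye location invariant to tool tilt
    qq,er=IK(r1p,rr,qg,starts=5);print(ph,ex,qq,round(er,2))
# transit
rt=r
p1=p+r.apply([-.08,0,0])
g2=g+np.array([0,0,.14]); print(p1,g2,np.degrees((r.inv()*gr).magnitude()))
rows(p1,r,g2,gr,12,.65)
E
```

```text
eyeT [ 0.0056 -0.     -0.0721]
grasp [-0.0891  0.8203  0.8089  1.7928 -0.6203  1.0048 -0.8959] 5.391283970541554e-05
0 -85 [-0.9515  0.3344  0.4884  1.713  -0.1128  1.3024 -1.2647] 0.0
20 -85 [-0.8201  0.137   0.326   1.9876 -0.1124  0.8573 -1.2649] 0.0
35 -85 [-0.7264  0.0555  0.2533  2.1838 -0.2638  0.4953 -1.1007] 0.0
35 -71 [-0.7872  0.1683  0.3233  2.2057 -0.4445  0.3852 -0.9297] 0.0
35 -64 [-0.7754  0.216   0.3113  2.2059 -0.5278  0.3477 -0.8518] 0.0
40 -62 [-0.5911  0.2194  0.1196  2.2562 -0.7815  0.22   -0.5828] 0.0
45 -60 [ 0.4758  0.4453 -1.0806  2.2789  1.4577  0.22   -2.656 ] 0.0
[0.5401 0.0665 0.2069] [ 0.4769 -0.2941  0.168 ] 74.98218976121632
-11.3, 18.3, 21.8, 5.13, -3.38, 1.14, 0.65, -9.7, 20.5, 20.7, 5.14, -3.37, 1.14, 0.65, -8.1, 22.4, 19.3, 5.13, -3.38, 1.13, 0.65, -6.5, 24.3, 17.7, 5.13, -3.38, 1.14, 0.65, -5.1, 25.8, 15.7, 5.13, -3.37, 1.14, 0.65, -3.6, 27.3, 13.7, 5.14, -3.38, 1.14, 0.65, -2.4, 28.4, 11.3, 5.13, -3.38, 1.13, 0.65, -1.2, 29.3, 8.8, 5.13, -3.37, 1.14, 0.65, -0.2, 30.1, 6.2, 5.14, -3.38, 1.14, 0.65, 0.7, 30.5, 3.5, 5.13, -3.38, 1.14, 0.65, 1.5, 30.6, 0.6, 5.13, -3.37, 1.14, 0.65, 2, 30.5, -2.2, 5.14, -3.38, 1.13, 0.65
end [ 0.477 -0.294  0.168] [[-0.165, -0.317, -0.934], [0.055, -0.948, 0.313], [-0.985, -0.0, 0.174]]
```

>>> {"name": "drive_tool", "arguments": {
  "increments": [-35,0,0,0,0,0,0.65,-45,0,0,0,0,0,0.65,-11.3,18.3,21.8,5.13,-3.38,1.14,0.8,-9.7,20.5,20.7,5.13,-3.38,1.14,1,-8.1,22.4,19.3,5.13,-3.38,1.14,1,-6.5,24.3,17.7,5.13,-3.38,1.14,1,-5.1,25.8,15.7,5.13,-3.38,1.14,1,-3.6,27.3,13.7,5.13,-3.38,1.14,1,-2.4,28.4,11.3,5.13,-3.38,1.14,1,-1.2,29.3,8.8,5.13,-3.38,1.14,1,-0.2,30.1,6.2,5.13,-3.38,1.14,1,0.7,30.5,3.5,5.13,-3.38,1.14,1]
}}

```text
time_s: 11.42
position: [0.4873, -0.2348, 0.1746]
orientation: [0.075, -0.687, 0.031, 0.722]
contact_force: [-0.0, -0.3, 0.7]
gripper_width: 0.0939
```

>>> {"name": "drive_tool", "arguments": {
  "increments": [1.5,30.6,0.6,5.13,-3.38,1.14,1,2,30.5,-2.2,5.13,-3.38,1.14,1,0,0,0,0,0,0,1]
}}

```text
time_s: 11.8
position: [0.4766, -0.2956, 0.1674]
orientation: [0.123, -0.633, 0.105, 0.757]
contact_force: [0.7, 0.1, 0.6]
gripper_width: 0.0939
```

```bash
python3 -c "
from plan import *
log();p,r,o=cur();print(r.as_matrix())
from look import *
snap('wrist','w9.png');snap('side','s9.png')"
```

```text
t 11.8 q [ 0.0448  0.5237  0.595   1.7149 -0.2548  1.1678 -1.1743] p [ 0.4766 -0.2956  0.1674] w 0.09389614937704226 F [0.7133 0.0919 0.5658]
[[-0.1673 -0.3193 -0.9328]
 [ 0.0537 -0.9476  0.3148]
 [-0.9844  0.0026  0.1757]]
```

View pics/w9.png

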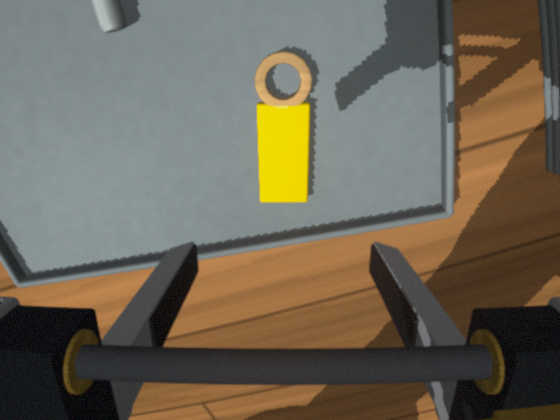

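View pics/s9.png

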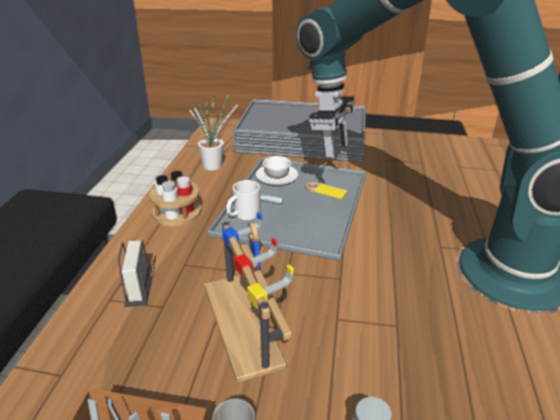

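```bash
python3 - <<'E'
from hook import *
from geo import *
p,r,o=cur(); T=np.eye(4);T[:3,:3]=r.as_matrix();T[:3,3]=p
c=atz('wrist',[(258,104),(309,104),(308,202),(260,202)],.015,T); e=atz('wrist',[(284,80)],.012,T)[0]
m=c.mean(0); print(m,e,np.linalg.norm(c[0]-c[3]),np.linalg.norm(c[0]-c[1]),np.degrees(np.arctan2(*(e-m)[[1,0]])),np.degrees(np.arctan2(*(c[0]+c[1]-c[2]-c[3])[[1,0]])))
g,gr=gpose((.4850,-.2965),np.radians(-18.5),np.radians(10),-.008,.028); print(g)
print(r.inv().apply(g-p)*1000, np.degrees((r.inv()*gr).as_rotvec()))
E
```

```text
[ 0.4854 -0.296   0.015 ] [ 0.5448 -0.316   0.012 ] 0.08842066539669724 0.04126870970056332 -18.657399705470194 -18.20569693803474
[ 0.4774 -0.294   0.028 ]
[137.6054   0.0835 -24.7466] [ 0.0743  0.0158 -0.0307]
```

>>> {"name": "drive_tool", "arguments": {
  "increments": [30,0,-5.4,0,0,0,1,35,0,-6.3,0,0,0,1,35,0,-6.3,0,0,0,1,22,0,-4,0,0,0,1,10,0,-1.8,0,0,0,1,5.5,0,-1,0,0,0,1,0,0,0,0,0,0,1,0,0,0,0,0,0,0.3,0,0,0,0,0,0,0.3,0,0,0,0,0,0,0.3,0,0,0,0,0,0,0.3,0,0,0,0,0,0,0.3],
  "force": 25
}}

```text
time_s: 13.4
position: [0.4775, -0.2943, 0.0284]
orientation: [0.123, -0.634, 0.103, 0.756]
contact_force: [0.7, -0.6, -0.1]
gripper_width: 0.0472
```

>>> {"name": "drive_tool", "arguments": {
  "increments": [0,0,0,0,0,0,0.3,0,0,0,0,0,0,0.3,0,0,0,0,0,0,0.3]
}}

```text
time_s: 13.78
position: [0.4775, -0.2943, 0.0284]
orientation: [0.123, -0.634, 0.103, 0.756]
contact_force: [-0.2, -0.5, 0.6]
gripper_width: 0.0434
```

```bash
python3 -c "
from plan import *
log()
from look import *
snap('wrist','w10.png')"
```

```text
t 13.775 q [ 0.1069  0.7097  0.5111  1.7846 -0.3616  0.9253 -1.1065] p [ 0.4775 -0.2943  0.0284] w 0.04337351370689777 F [-0.181  -0.5433  0.59  ]
```

View pics/w10.png

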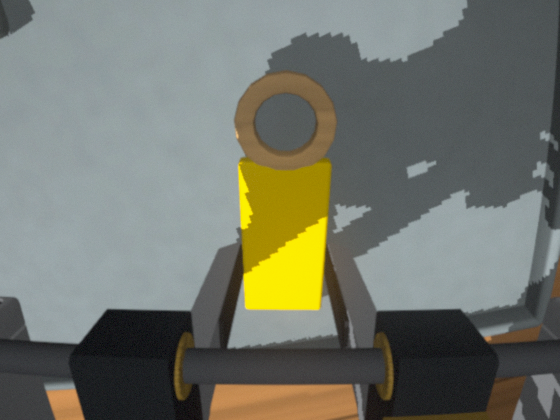

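```bash
cat >> hook.py <<'E'
EY=np.array([.006,0,-.073]); AL=10
def ypose(phi,ex,ez,Y=Y): return pose(*Y,np.radians(phi-AL),ex/1000,ez/1000,EY)
E
python3 - <<'E'
from hook import *
p,r,o=cur()
P1,r1=ypose(35,-95,85); print(P1,np.degrees((r.inv()*r1).magnitude()))
P1=P1+np.array([0,0,.02])
pl=p+np.array([0,0,.2])
p2,r2=rows(p,r,pl,r,5,.3)
rows(p2,r2,P1,r1,14,.3)
E
```

```text
[0.4583 0.2402 0.2246] 69.38564619004286
-39.4, 0, 7, 0, 0, 0, 0.3, -39.4, 0.1, 6.9, 0, 0, 0, 0.3, -39.4, -0, 7, 0, 0, 0, 0.3, -39.4, 0, 6.9, 0, 0, 0, 0.3, -39.4, 0, 7, 0, 0, 0, 0.3
end [ 0.4775 -0.2943  0.2285] [[-0.165, -0.317, -0.934], [0.054, -0.949, 0.312], [-0.985, 0.001, 0.174]]
1.2, -35.8, 13.4, -4.37, 2.26, -0.58, 0.3, 1, -36.7, 10.7, -4.38, 2.26, -0.58, 0.3, 1.1, -37.3, 7.9, -4.37, 2.26, -0.57, 0.3, 1.2, -37.9, 5, -4.37, 2.26, -0.58, 0.3, 1.4, -38.1, 2.2, -4.37, 2.26, -0.58, 0.3, 1.8, -38.2, -0.6, -4.38, 2.26, -0.58, 0.3, 2.3, -38, -3.5, -4.37, 2.26, -0.57, 0.3, 2.8, -37.6, -6.3, -4.37, 2.26, -0.58, 0.3, 3.5, -36.9, -8.9, -4.37, 2.26, -0.58, 0.3, 4.3, -36.2, -11.7, -4.38, 2.26, -0.58, 0.3, 5.1, -35.1, -14.1, -4.37, 2.26, -0.58, 0.3, 6.1, -33.9, -16.6, -4.37, 2.26, -0.57, 0.3, 7.2, -32.5, -18.8, -4.38, 2.26, -0.58, 0.3, 8.2, -30.9, -21, -4.37, 2.26, -0.58, 0.3
end [0.4583 0.2402 0.2446] [[0.312, 0.674, -0.669], [0.285, -0.738, -0.611], [-0.906, -0.0, -0.423]]
```

>>> {"name": "drive_tool", "arguments": {
  "increments": [-20,0,3.5,0,0,0,0.3,-45,0,8,0,0,0,0.3,-45,0,8,0,0,0,0.3,-45,0,8,0,0,0,0.3,-42,0,7.4,0,0,0,0.3,1.2,-35.8,13.4,-4.37,2.26,-0.58,0.3,1,-36.7,10.7,-4.37,2.26,-0.58,0.3,1.1,-37.3,7.9,-4.37,2.26,-0.58,0.3,1.2,-37.9,5,-4.37,2.26,-0.58,0.3,1.4,-38.1,2.2,-4.37,2.26,-0.58,0.3,1.8,-38.2,-0.6,-4.37,2.26,-0.58,0.3,2.3,-38,-3.5,-4.37,2.26,-0.58,0.3]
}}

```text
time_s: 15.32
position: [0.4676, -0.0259, 0.2378]
orientation: [0.038, 0.745, 0.107, -0.657]
contact_force: [1.0, 0.5, -0.1]
gripper_width: 0.0436
```

>>> {"name": "drive_tool", "arguments": {
  "increments": [2.8,-37.6,-6.3,-4.37,2.26,-0.58,0.3,3.5,-36.9,-8.9,-4.37,2.26,-0.58,0.3,4.3,-36.2,-11.7,-4.37,2.26,-0.58,0.3,5.1,-35.1,-14.1,-4.37,2.26,-0.58,0.3,6.1,-33.9,-16.6,-4.37,2.26,-0.58,0.3,7.2,-32.5,-18.8,-4.37,2.26,-0.58,0.3,8.2,-30.9,-21,-4.37,2.26,-0.58,0.3,0,0,0,0,0,0,0.3]
}}

```text
time_s: 16.32
position: [0.4577, 0.2419, 0.2456]
orientation: [0.195, 0.786, 0.306, -0.5]
contact_force: [1.2, -1.2, -0.5]
gripper_width: 0.0438
```

```bash
python3 see.py 11 215 190; python3 - <<'E'
from hook import *
p,r,o=cur();P1,r1=ypose(35,-95,105);print(r.inv().apply(P1-p)*1000,np.degrees((r.inv()*r1).as_rotvec()))
E
```

```text
t 16.325 q [-0.6065 -0.0082  0.1281  2.1658 -0.2056  0.5694 -1.1559] p [0.4577 0.2419 0.2456] w 0.04380236303384731 F [ 1.1535 -1.2227 -0.4588]
[ 0.8525 -0.4108  0.2216] [-0.0874 -0.0311 -0.0076]
```

View pics/w11.png

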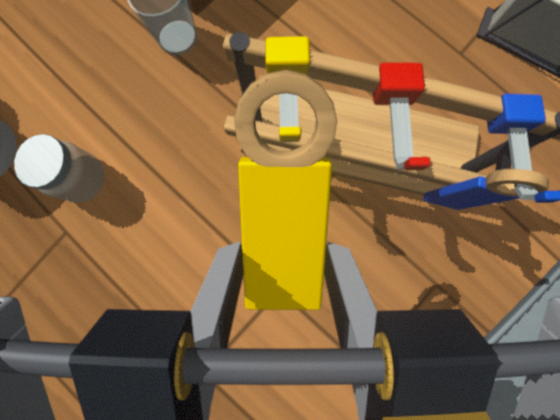

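View pics/s11.png

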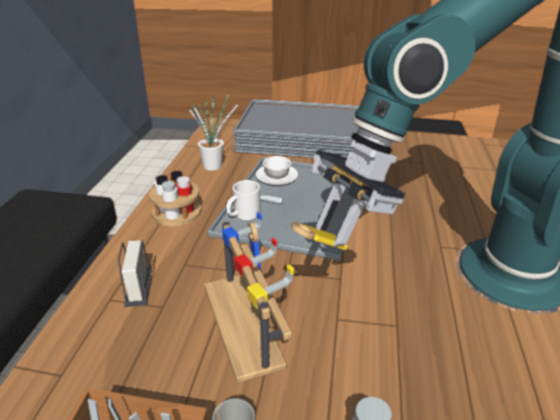

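```bash
python3 - <<'E'
from hook import *
from geo import *
p,r,o=cur(); T=np.eye(4);T[:3,:3]=r.as_matrix();T[:3,3]=p
im=cv2.imread('pics/w11.png');cv2.imwrite('pics/w11c.png',cv2.resize(im[20:180,220:360],None,fx=4,fy=4,interpolation=cv2.INTER_CUBIC))
h=np.array([np.cos(Y[1]),np.sin(Y[1]),0]);O=np.array([*Y[0],.165])+.072*h
print('pred tip px',proj('wrist',[O+[0,0,.033]-.072*h, O+[0,0,.015],O+[0,0,.002]-.012*h,O+[0,0,.002]-.06*h],T),'eye',proj('wrist',[p+r.apply(EY-np.array([.005,0,0]))],T))
tip=atz('wrist',[(290,132)],.197,T);sad=atz('wrist',[(288,47)],.18,T)
print('tip',tip,'sad',sad,'tool tip',r.inv().apply(tip[0]-p),'sad',r.inv().apply(sad[0]-p))
E
```

```text
pred tip px [[283.0635 130.1042]
 [282.8375  47.5552]
 [282.9175  70.787 ]
 [283.0912 129.3072]] eye [[284.1102 123.3296]]
tip [[0.5284 0.298  0.197 ]] sad [[0.5821 0.348  0.18  ]] tool tip [ 0.0824  0.0041 -0.0619] sad [ 0.1288  0.0033 -0.1212]
```

View pics/w11c.png

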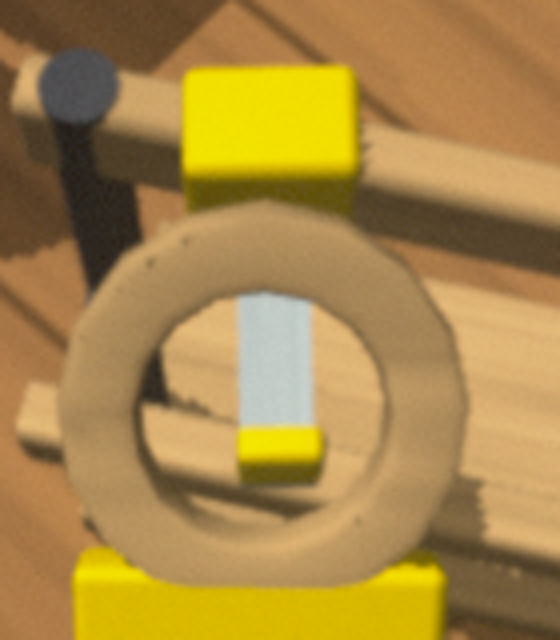

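```bash
cat >> hook.py <<'E'
Y=((.528,.2998),np.radians(42.6))
E
python3 - <<'E'
from hook import *
p,r,o=cur()
P1,r1=ypose(35,-79,42,Y); rows(p,r,P1,r1,6,.3)
E
```

```text
10.8, 0.5, 2.1, -0.04, -0.01, -0.02, 0.3, 10.8, 0.4, 2, -0.05, -0, -0.01, 0.3, 10.8, 0.5, 2.1, -0.04, -0.01, -0.02, 0.3, 10.7, 0.5, 2, -0.05, -0, -0.01, 0.3, 10.8, 0.5, 2.1, -0.04, -0.01, -0.02, 0.3, 10.8, 0.5, 2.1, -0.05, -0, -0.01, 0.3
end [0.4723 0.2485 0.1816] [[0.311, 0.677, -0.667], [0.286, -0.736, -0.613], [-0.906, 0.0, -0.423]]
```

>>> {"name": "drive_tool", "arguments": {
  "increments": [10.8,0.5,2.1,0,0,0,0.3,10.8,0.5,2.1,0,0,0,0.3,10.8,0.5,2.1,0,0,0,0.3,10.8,0.5,2.1,0,0,0,0.3,10.8,0.5,2.1,0,0,0,0.3,10.8,0.5,2.1,0,0,0,0.3,0,0,0,0,0,0,0.3]
}}

```text
time_s: 17.3
position: [0.472, 0.2488, 0.1797]
orientation: [0.194, 0.786, 0.305, -0.502]
contact_force: [-0.1, 0.2, -0.9]
gripper_width: 0.0437
```

```bash
python3 see.py 12 250 215
```

```text
t 17.3 q [-0.5888  0.1249  0.1183  2.2024 -0.3191  0.4119 -1.0391] p [0.472  0.2488 0.1797] w 0.04366058693599733 F [-0.1165  0.1884 -0.8845]
```

View pics/v12.png

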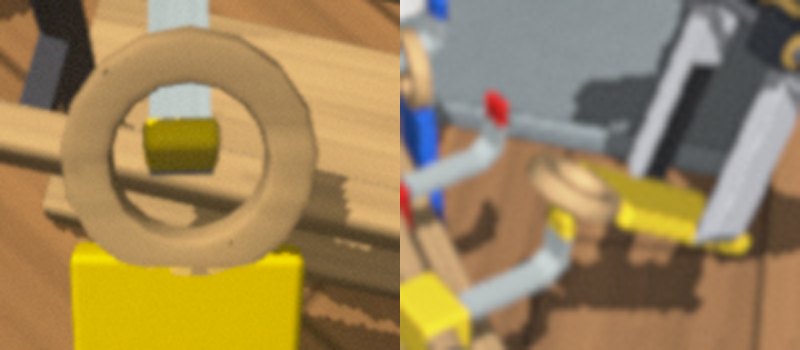

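```bash
python3 - <<'E'
from hook import *
from geo import *
p,r,o=cur(); T=np.eye(4);T[:3,:3]=r.as_matrix();T[:3,3]=p
h=np.array([np.cos(Y[1]),np.sin(Y[1]),0]);O=np.array([*Y[0],.165])+.072*h
f=lambda u:((u-np.array([210,60]))+.5)*2.5-.5
print(f(proj('wrist',[O+[0,0,.033]-.072*h,O+[0,0,.03]-.075*h,O+[0,0,.024]-.0735*h],T)),'eye',f(proj('wrist',[p+r.apply(EY),p+r.apply(EY+r.inv().apply(r.apply([-.005,0,0])))],T)))
e=p+r.apply(EY)-O; print('eye hook',e@h,e[2])
P1,r1=ypose(35,-75,33,Y); q1,rr=rows(p,r,P1,r1,1,.3)
P1,r1=ypose(35,-71,25,Y); rows(q1,rr,P1,r1,1,.3)
E
```

```text
[[185.5629 139.2048]
 [185.6463 159.875 ]
 [185.5808 163.746 ]] eye [[185.9613 157.1865]
 [186.0241 159.0767]]
eye hook -0.07878603273632219 0.04112936900968228
9, 0.3, 0, -0.23, -0.01, -0.07, 0.3
end [0.4753 0.2513 0.1725] [[0.311, 0.677, -0.667], [0.286, -0.736, -0.613], [-0.906, 0.0, -0.423]]
8.9, -0, -0.2, 0, 0, -0, 0.3
end [0.4782 0.2539 0.1646] [[0.311, 0.677, -0.667], [0.286, -0.736, -0.613], [-0.906, 0.0, -0.423]]
```

>>> {"name": "drive_tool", "arguments": {
  "increments": [9.3,-1.5,-0.7,0,0,0,0.3,9,0,-0.5,0,0,0,0.3,0,0,0,0,0,0,0.3]
}}

```text
time_s: 17.77
position: [0.4776, 0.2561, 0.1638]
orientation: [0.194, 0.786, 0.305, -0.501]
contact_force: [-0.1, 0.4, -0.5]
gripper_width: 0.0434
```

```bash
python3 see.py 13 250 215
```

```text
t 17.775 q [-0.5844  0.1669  0.1055  2.199  -0.3481  0.374  -1.0166] p [0.4776 0.2561 0.1638] w 0.04335866953720366 F [-0.1122  0.3827 -0.4941]
```

View pics/v13.png

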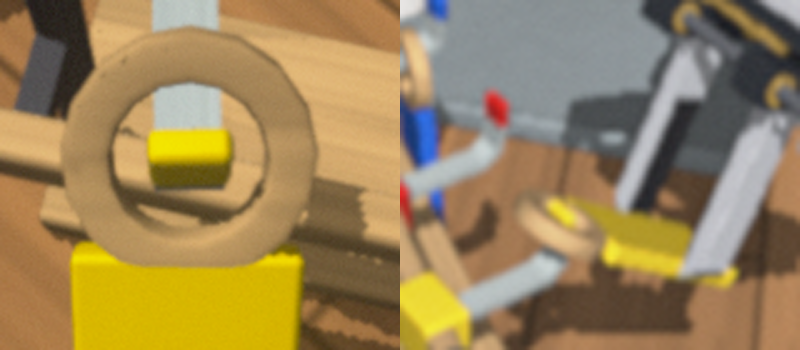

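>>> {"name": "drive_tool", "arguments": {
  "increments": [7.2,-0.3,1.1,0,0,0,0.3,6.3,0,0.7,0,0,0,0.3,4.5,0,0,0,0,0,0.3,0,0,0,0,0,0,0.3]
}}

```text
time_s: 18.38
position: [0.4819, 0.2602, 0.1471]
orientation: [0.194, 0.786, 0.305, -0.501]
contact_force: [0.6, -0.6, 0.6]
gripper_width: 0.0438
```

```bash
python3 see.py 14 250 215
```

```text
t 18.375 q [-0.5697  0.2065  0.0863  2.1998 -0.3833  0.3345 -0.9831] p [0.4819 0.2602 0.1471] w 0.0437733027704084 F [ 0.5606 -0.5852  0.5767]
```

View pics/v14.png

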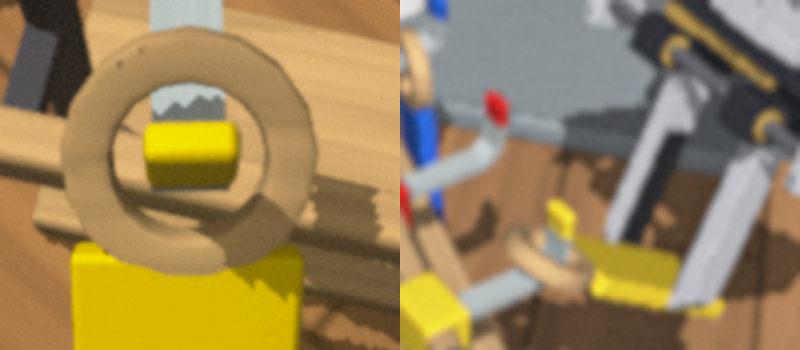

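Threaded, no contact. Final nudge and release.

>>> {"name": "drive_tool", "arguments": {
  "increments": [3,0,0,0,1,0,0.3,3,0,-0.3,0,1,0,0.3,0,0,0,0,0,0,0.3,0,0,0,0,0,0,0.65,0,0,0,0,0,0,0.65,0,0,0,0,0,0,0.65,0,0,0,0,0,0,0.65,0,0,0,0,0,0,0.65]
}}

```text
time_s: 19.48
position: [0.484, 0.2622, 0.1423]
orientation: [0.189, 0.795, 0.308, -0.487]
contact_force: [0.3, 0.3, 0.4]
gripper_width: 0.0611
```

```bash
python3 see.py 15 250 215
```

```text
t 19.475 q [-0.5191  0.2136  0.0352  2.2203 -0.4607  0.2768 -0.9009] p [0.484  0.2622 0.1423] w 0.06113001250586869 F [0.3414 0.2671 0.4057]
```

View pics/v15.png

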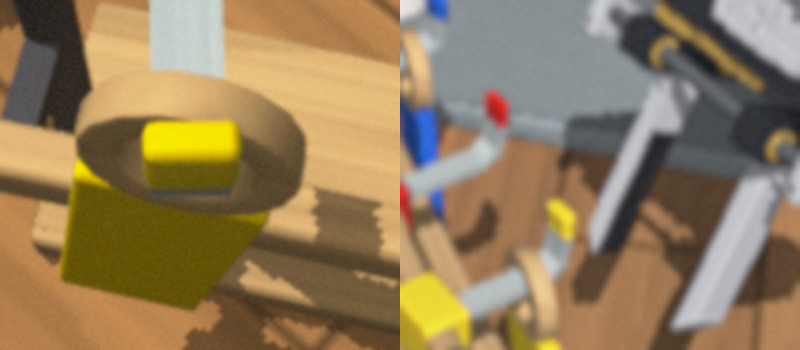

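View pics/w15.png

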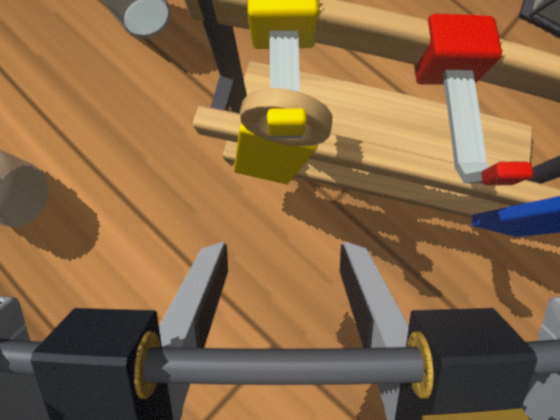

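Both hang. Back off and let them settle.

>>> {"name": "drive_tool", "arguments": {
  "increments": [-30,0,0,0,0,0,0.65,-45,0,0,0,0,0,0.65,-45,0,0,0,0,0,0.65,-30,0,0,0,0,0,0.65,0,0,0,0,0,0,0.65,0,0,0,0,0,0,0.65,0,0,0,0,0,0,0.65,0,0,0,0,0,0,0.65,0,0,0,0,0,0,0.65,0,0,0,0,0,0,0.65,0,0,0,0,0,0,0.65,0,0,0,0,0,0,0.65]
}}

```text
time_s: 21.08
position: [0.4337, 0.2162, 0.2759]
orientation: [0.189, 0.795, 0.308, -0.487]
contact_force: [-0.9, -0.6, -1.8]
gripper_width: 0.0616
```

>>> {"name": "drive_tool", "arguments": {
  "increments": [0,0,0,0,0,0,0.65,0,0,0,0,0,0,0.65,0,0,0,0,0,0,0.65,0,0,0,0,0,0,0.65,0,0,0,0,0,0,0.65,0,0,0,0,0,0,0.65,0,0,0,0,0,0,0.65,0,0,0,0,0,0,0.65,0,0,0,0,0,0,0.65,0,0,0,0,0,0,0.65,0,0,0,0,0,0,0.65,0,0,0,0,0,0,0.65]
}}

```text
time_s: 22.58
position: [0.4337, 0.2162, 0.2759]
orientation: [0.189, 0.795, 0.308, -0.487]
contact_force: [-0.6, -0.3, 0.3]
gripper_width: 0.0612
```

```bash
python3 see.py 16 250 215; python3 - <<'E'
from look import *
a=cv2.imread('pics/s16.png').astype(int);
b=bot.get_image('side')[:,:,::-1].astype(int); print('motion diff',np.abs(a-b)[180:320,200:340].max(),np.abs(a-b)[180:320,200:340].mean())
cv2.imwrite('pics/s17c.png',cv2.resize(b[190:350,200:350].astype(np.uint8),None,fx=3.7,fy=3.7,interpolation=cv2.INTER_CUBIC))
E
```

```text
t 22.575 q [-0.5845 -0.1286  0.1347  2.2104 -0.1996  0.6145 -1.1411] p [0.4337 0.2162 0.2759] w 0.061237283115796695 F [-0.5883 -0.2723  0.2641]
motion diff 9 1.0830102040816327
```

View pics/s17c.png

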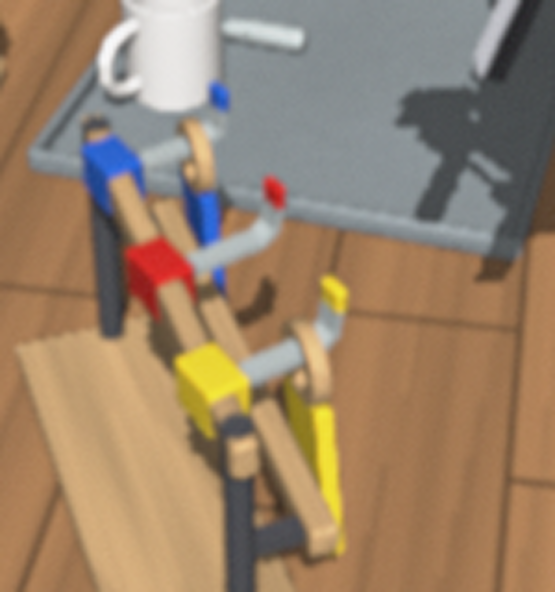

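View pics/w16.png

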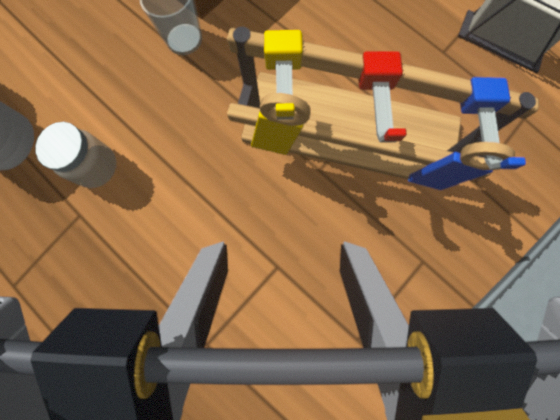

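```bash
python3 - <<'E'
from look import *
t=snap('top','t18.png')[:,:,::-1]
s=cv2.imread('pics/s16.png')
cv2.imwrite('pics/t18c.png',cv2.resize(t[145:245,100:240],None,fx=5.6,fy=5.6,interpolation=cv2.INTER_CUBIC))
w=cv2.imread('pics/w16.png');cv2.imwrite('pics/w16c.png',cv2.resize(w[20:200,220:540],None,fx=2.5,fy=2.5,interpolation=cv2.INTER_CUBIC))
E
```

```text
(no output)
```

View pics/t18c.png

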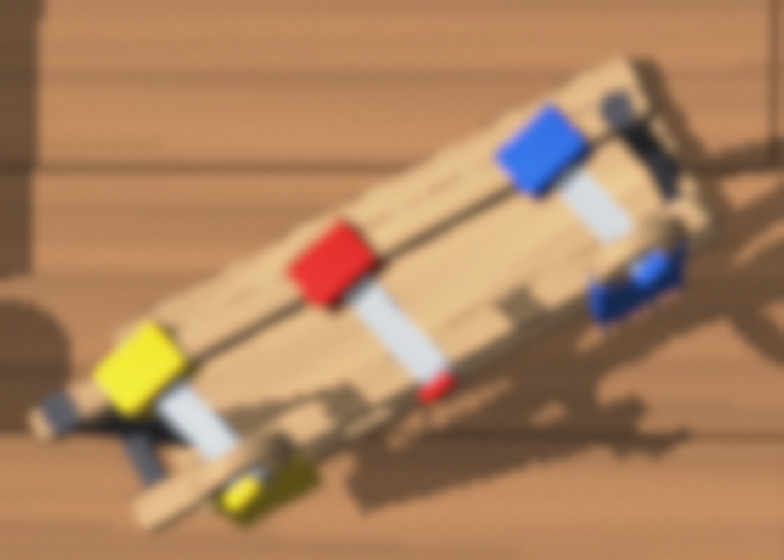

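View pics/w16c.png

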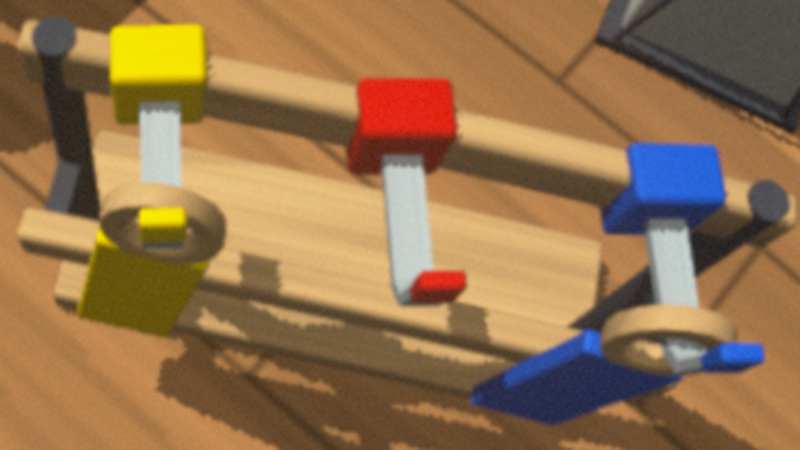

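```bash
python3 - <<'E'
from geo import *
for nm,rt,c in (('y',(262,452),[(243,525),(318,478)]),('b',(648,236),[(600,322),(686,268)])):
    a=atz('top',crop([rt],(100,145),5.6),.176)[0]; b=atz('top',crop(c,(100,145),5.6),.048); m=b.mean(0)
    d=a-m; n=(b[1]-b[0])[:2]; n=np.array([-n[1],n[0]])/np.linalg.norm(n)
    print(nm,a,m,'bottom width',np.linalg.norm(b[1]-b[0]),'lean deg (incl 5mm front face)',np.degrees(np.arctan((abs(d[:2]@n)-.005)/.13)),'full',np.degrees(np.arctan(np.linalg.norm(d[:2])/.13)), np.degrees(np.arctan2(*n[::-1])))
E
```

```text
y [0.54423831 0.29930352 0.176     ] [0.52710405 0.32699754 0.048     ] bottom width 0.040540485604397145 lean deg (incl 5mm front face) -1.9869559203446423 full 14.063598292218824 32.60703233285858
b [0.63409113 0.14238788 0.176     ] [0.62349    0.16144635 0.048     ] bottom width 0.046765594771566076 lean deg (incl 5mm front face) -1.5913261602912971 full 9.52312174661107 32.73494324572221
```

```bash
cat > fitpad.py <<'E'
from hook import *
from geo import *
p,r,o=cur(); T=np.eye(4);T[:3,:3]=r.as_matrix();T[:3,3]=p
def run(nm,hk,obs):
    h=np.array([np.cos(hk[1]),np.sin(hk[1]),0]);O=np.array([*hk[0],.165])+.072*h
    base=R.from_matrix(np.c_[[0,0,1],np.cross(-h,[0,0,1]),-h])  # x up,z=-h
    def f(v):
        rr=R.from_rotvec(v[3:])*base; o_=v[:3]-rr.apply([.062,0,.005]); out=[]
        for cam,pt,px in obs:
            out.append(proj(cam,[o_+rr.apply(pt)],T)[0]-px)
        return np.r_[np.array(out).ravel(),(v[:3]-x0[:3])*100]
    x0=np.r_[O-.055*h+[0,0,-.013],0,0,0]
    s_=least_squares(f,x0,loss='soft_l1'); v=s_.x
    rr=R.from_rotvec(v[3:])*base; xa=rr.apply([1,0,0]); e=v[:3]-O
    print(nm,'eye hook',e@h,e@np.array([-h[1],h[0],0]),e[2],'tilt',np.degrees(np.arccos(xa[2])),'x axis',xa,'\nres',s_.fun.round(1))
W=lambda u:crop(u,(220,20),2.5); S=lambda u:crop(u,(200,190),3.7); Tp=lambda u:crop(u,(100,145),5.6)
fl=(-.045,-.022,.010);fr=(-.045,.022,.010);bl=(-.045,-.022,0)
if __name__=='__main__':
    # which y sign is left in wrist view: test both
    for s1 in (1,-1):
        L=np.array([-.045,.022*s1,.010]);Rr=np.array([-.045,-.022*s1,.010])
        LT=np.array([.045,.022*s1,.010])
        run('yellow',Y,[('wrist',L,W((78,318))),('wrist',Rr,W((172,333))),('top',L,Tp((243,525))),('top',Rr,Tp((318,480))),('wrist',[.062,.023*s1,.010],W((103,224))),('wrist',[.062,-.023*s1,.010],W((224,238)))])
        run('blue',B,[('wrist',L,W((474,401))),('wrist',Rr,W((552,422))),('top',L,Tp((600,322))),('top',Rr,Tp((686,270))),('wrist',[.062,.023*s1,.010],W((604,347))),('wrist',[.062,-.023*s1,.010],W((735,347)))])
E
python3 fitpad.py
```

```text
yellow eye hook -0.04972598755852511 -0.00019712163806365706 -0.013258918774148282 tilt 9.935848982619142 x axis [ 0.112  -0.1313  0.985 ] 
res [ 0.2  0.6 -0.9 -0.9  0.3  0.4  1.1 -1.8 -0.7 -0.7  0.7  0.8  0.4  0.3 -0. ]
blue eye hook -0.05082741837155756 0.0009861535289212987 -0.009211788145751881 tilt 7.320982254882816 x axis [ 0.0538 -0.1155  0.9918] 
res [-0.5  1.3  2.6 -3.6  0.8  0.8 -1.  -0.2  1.1 -1.8 -6.7  3.8  0.2  0.4  0.4]
yellow eye hook -0.0378829300799547 0.041452569975143405 -0.0381605354202654 tilt 31.611794109759536 x axis [-0.2847  0.4401  0.8516] 
res [ 61.    2.8  -7.8  -0.4  22.1 -17.7  -0.9  -1.    0.6  -0.5 -84.6   0.4  -1.5   4.2  -2.5]Traceback (most recent call last):
  File "fitpad.py", line 24, in <module>
    run('blue',B,[('wrist',L,W((474,401))),('wrist',Rr,W((552,422))),('top',L,Tp((600,322))),('top',Rr,Tp((686,270))),('wrist',[.062,.023*s1,.010],W((604,347))),('wrist',[.062,-.023*s1,.010],W((735,347)))])
    ~~~^^^^^^^^^^^^^^^^^^^^^^^^^^^^^^^^^^^^^^^^^^^^^^^^^^^^^^^^^^^^^^^^^^^^^^^^^^^^^^^^^^^^^^^^^^^^^^^^^^^^^^^^^^^^^^^^^^^^^^^^^^^^^^^^^^^^^^^^^^^^^^
[... 1223 characters left out ...]
   ^^^
    df = [f_eval - f0 for f_eval in f_evals]
                                    ^^^^^^^
    f = np.atleast_1d(self.fun(x, *self.args, **self.kwargs))
                      ~~~~~~~~^^^^^^^^^^^^^^^^^^^^^^^^^^^^^^
    return np.atleast_1d(self.fun(x))
                         ~~~~~~~~^^^
    return self.f(x, *self.args, **self.kwargs)
           ~~~~~~^^^^^^^^^^^^^^^^^^^^^^^^^^^^^^
  File "fitpad.py", line 10, in f
    out.append(proj(cam,[o_+rr.apply(pt)],T)[0]-px)
               ~~~~^^^^^^^^^^^^^^^^^^^^^^^^^
  File "geo.py", line 12, in proj
    m=bot.camera_model(n); E=m['extrinsics'] if n!='wrist' else tool@m['tool_from_camera']
ValueError: time passes only in moves, steps and waits
```

```bash
python3 -c "
from plan import *
print(bot.observe()['time_s'],bot.hand_in())"
```

```text
the job is handed in; nothing more can be done
22.775 None
```

Both paddles hang by their rings on the hooks of their own colours, the red hook is empty, and I handed the job in at 22.8 s. I got no verdict back. I gripped each paddle across its board, lowered its hole over the hook's upturned end at a 32–35° tilt, let it go at the bend so it swung down, and backed the arm away.

Last checks, about 3 s after letting go of yellow:

| | Blue | Yellow | Limit |
|---|---|---|---|
| Hole centre along the strap | -51 mm | -50 mm | -80 to -12 mm |
| Hole centre sideways | 1 mm | 0 mm | ±13 mm |
| Hole centre height | -9 mm | -13 mm | -20 to +6 mm |
| Tilt from vertical | about 7° | about 10° | 20° |

- **Accuracy:** these come from a paddle model fitted to the wrist and top pictures. Yellow fits to under 2 pixels. One blue ring point was off by about 7 pixels, so the blue figures are rougher.
- **At rest:** two side pictures taken one after the other differed only by image noise. I did not measure the paddles' speed directly.
- **Arm and crockery:** the arm stood clear of everything, with only noise-level force. I did not measure the crockery at the end; no contact showed during the moves, and the mug looked upright and in place.
- **Checks that disagreed:** a first quick tilt estimate from the top picture alone gave 9.5° for blue and 14° for yellow, because I could not see the ring tops well. A further fitting run, with the left and right corners swapped, did not match the yellow paddle and then stopped with an error before doing blue; I did not use it.

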